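Clamp up a brittle ceramic pump sleeve

ROBOT

A 6-joint arm with a two-finger parallel gripper is mounted at the origin on a cart in front of the work surface, level with it; the furniture and walls round the work are solid. World frame = base frame: x ahead of the robot, y to its left, z up, the work surface at z = 0. Lengths are in m, angles in rad, forces in N, time in s.
With the tool pointing down it reaches from about 0.25 to 0.775 m from the base axis. Payload 4 kg.
Tool frame: the origin (TCP) lies midway between the tips of the shut fingers; the grasp point (between the pads) lies 19 mm behind it (robot.tcp_to_grasp is the distance from the TCP to the grasp point, in m); x points along the fingers, y is the direction in which the jaws open and shut, and the axes are right-handed (so a half turn about x gives the same grasp; the last joint's range is limited). The gripper opens to 94 mm and grips with 3 to 60 N. Pads are 16 mm wide; open, the fingers measure 119 mm over their backs; the gripper's body (75 mm by 177 mm) begins 78 mm behind the grasp point.
Start: joints at [1.189, 0.087, 1.371, -0, 1.684, -0.103], TCP at [0.151, 0.529, 0.206] pointing down, gripper open.
Joint ranges: [-3.1, 3.1], [-0.76, 2.03], [0.27, 2.55], [-1.08, 4.22], [0.17, 2.65], [-2.57, 2.57]. Speed limits (rad/s): [2.79, 2.79, 3.14, 3.14, 3.14, 3.14].

INTERFACE

Orientations are given as [roll, pitch, yaw] about the fixed x, y, z axes, in that order (R = Rz(yaw) Ry(pitch) Rx(roll)).
In Python, from bench import robot gives the robot as it stands.
- The arm moves only by the tool send_rows, never from a script. Its argument "increments" is a list of rows, each a list of 5 numbers: the opening, from -1 (shut) to 1 (fully open), so that 0 is half open, then the shift along the tool's x, y, z in m, then the turn about the tool's x in rad. In form: [[hand, tx, ty, tz, roll], ...]. A call has 1 to 5 rows; each row is the pose to reach, as a shift and turn from the pose commanded when the call began, along the tool's axes at that moment; what a row does not reach only later rows make up. A row lasts 1/12 s, in which the tool goes at most 41.7 mm and 7.16 degrees, less where a joint would pass 70% of its speed; a pose out of reach is approached as far as the arm can. A call with a gripper value outside its range is refused whole. The fingers move at their own pace and stop on an object; the grip force is fixed at half the most. Time passes only in rows, so rows that repeat a pose let the fingers close. It gives the time, the measured TCP pose, the force and the opening at its end, in the units of the state.
- robot.get_obs(): the state, without advancing time (a new reading comes with each control period).
- robot.snapshot(name): name is "scene" or "top" or "wrist"; returns a dict with "image" (384x512x3 uint8, red, green, blue), "intrinsics" (3x3 intrinsics, pixels), "world_from_camera" (4x4, takes a point from camera to world coordinates). Camera axes: x right, y down, z forward; pixel columns grow to the right and rows downward; lengths in m; the calibration is good to about 2 mm. A picture is of the moment at which its call begins. There is no depth.
- robot.close_job(): hands the job in, once; it reports no verdict.
The state is a dict: "time": time; "joint_positions": joint angles; "qvel": joint speeds; "joint_torque": joint torques, N m; "tool_pos": TCP position; "ee_rot": TCP orientation; "wrist_force": force on the tool from outside, world axes, zero at the start; "wrist_torque": the same for the moment, N m; "width": finger opening in m.
Only numpy, scipy, OpenCV 4.12 (cv2) and the standard library are available. Lean on these libraries where they do the work, as an engineer would, in place of code of your own. Each camera call takes 0.05 s, during which the arm holds its last target.

TASK

Make up the pump plunger on the clamping jig: put the steel collar down over the jig's post until it sits fully home, then stand the white ceramic sleeve over the post on top of it, and swing the clamp arm over and down until it is about level, so that its sprung pad bears on the sleeve with the spring about half pushed in. The ceramic is brittle, so handle it gently: never grip it, knock it or press on it with more than 15 N.

Things in the scene. Friction and masses are not known exactly. Their poses are not given: they have to be found in the camera images.
- jig: Clamping jig fixed to the table: dark steel base plate 235 x 110 x 16 mm with an upright steel post and a grey hinge bracket. Origin: on the table under the post's axis. z up; +x runs level from the post to the bracket (130 mm off, 50 mm wide, top 152 mm above the table); the clamp arm swings in the x-z plane.
- seat (a point): Centre of the round steel seat at the foot of the post, 20 mm above the table; axes as the jig's. The post is 34 mm in diameter and rises 70 mm above this point, its top 12 mm tapered to 22 mm. Collar and sleeve have 4 mm of play all round on it.
- collar: Short thick steel ring, lying flat: outer diameter 60 mm, bore 42 mm, 18 mm high, 0.15 kg. Origin: centre of its underside; z along its axis, up. Not brittle.
- sleeve: White ceramic tube standing upright: outer diameter 52 mm, bore 42 mm, 70 mm high, about 0.12 kg. Origin: centre of its lower end; z up its axis. Brittle: keep the squeeze of each finger and any press or knock to 15 N at most; 5 N of grip lifts it. Stood on the collar on the jig, its top is 108 mm above the table.
- clamp_arm (a joint): Hinge of the clamp arm, rad: 0 when the arm is level over the post (closed), pi/2 when it stands upright, more when it leans back away from the post, as at the start; end stops at -0.12 and 2.5. A stiff hinge: the arm stays where it is left, and about 3 N at the handle moves it (up to 5 N against the spring).
- hinge (a point): Centre of the clamp arm's hinge, 130 mm along the jig's +x from the post's axis and 135 mm above the table; the hinge axis is the jig's y.
- grip (a point): Point to grip on the arm's handle, a round black bar 16 mm thick, 100 mm long, parallel to the hinge axis, to the jig's -y side of the arm. On the bar's axis; in the jig's frame at x = 130 - 190 cos q, y = -55, z = 135 + 190 sin q mm (q: arm angle). Can be pinched from above, fingers closing along the jig's x, and led round the arc: the bar turns between the fingers.
- clamp_pad (a joint): How far the sprung pad under the arm (round rubber foot, 50 mm in diameter, 130 mm from the hinge) is pushed in, m: 0 free, 0.012 fully in. Spring: 1 N, and 0.5 N more per mm. With collar and sleeve home it touches at an arm angle of 0.05, is half in (0.006) with the arm level, fully in at -0.05; beyond that the sleeve takes the whole push.
There are look-alikes about, which are no part of the job. There is more than one size of the collar; the job needs the middle-sized.

How it is judged:
By the outcome, as a careful person would: the job done as asked, in the order asked, and still so for the second after the job is handed in, with the robot touching nothing.
It also fails if it takes over 72 s, if anything falls off the work surface, if the arm or the gripper's body presses on something with over 40 N, if the wrist force passes 120 N, or if a joint passes its speed limit or range.

## Working session

There is one attempt and no reset: what is moved stays moved. The work goes in short steps, Python scripts to look and compute and a tool call to move; the robot and the scene stay as the last step left them, time stands still between calls to the robot, and variables do not carry over. Pictures are saved under pics/ and viewed, and the job is handed in when it is done.

Besides the shell and the picture viewer there is one more tool, called after "Emit:" as name(argument=value, ...) on one line, values as JSON. send_rows: Moves the arm, as the interface text tells. Its arguments: {"type":"object","properties":{"increments":{"type":"array"}},"required":["increments"]}

```bash
ls; mkdir -p pics; python3 - <<'E'
from bench import robot
import cv2,numpy as np
for n in ["scene","top","wrist"]:
    s=robot.snapshot(n)
    cv2.imwrite(f"pics/{n}0.png",s["image"][:,:,::-1])
    print(n,np.round(s["intrinsics"],1).tolist(),np.round(s["world_from_camera"],3).tolist())
o=robot.get_obs()
print({k:np.round(v,3).tolist() for k,v in o.items()}, robot.tcp_to_grasp)
E
```

```text
pics
scene [[455.4, 0.0, 253.0], [0.0, 455.4, 192.0], [0.0, 0.0, 1.0]] [[0.512, -0.615, 0.599, 0.074], [-0.859, -0.374, 0.35, -0.46], [0.009, -0.694, -0.72, 0.73], [0.0, 0.0, 0.0, 1.0]]
top [[455.2, 0.0, 255.5], [0.0, 455.2, 194.9], [0.0, 0.0, 1.0]] [[0.021, -0.993, 0.12, 0.478], [-1.0, -0.023, -0.018, -0.144], [0.02, -0.12, -0.993, 0.937], [0.0, 0.0, 0.0, 1.0]]
wrist [[313.9, 0.0, 259.5], [0.0, 313.9, 192.9], [0.0, 0.0, 1.0]] [[0.275, 0.936, 0.217, 0.088], [0.961, -0.268, -0.064, 0.547], [-0.002, 0.227, -0.974, 0.383], [0.0, 0.0, 0.0, 1.0]]
{'time': 0.15, 'joint_positions': [1.189, 0.088, 1.372, -0.0, 1.684, -0.103], 'qvel': [0.001, -0.001, -0.005, 0.0, -0.0, 0.001], 'joint_torque': [0.002, -34.064, -30.279, 0.072, 0.03, -0.0], 'tool_pos': [0.151, 0.528, 0.205], 'ee_rot': [-1.653, 1.569, -1.931], 'wrist_force': [0.167, 0.153, -0.823], 'wrist_torque': [0.01, 0.028, 0.011], 'width': 0.094} 0.0188
```

View pics/scene0.png

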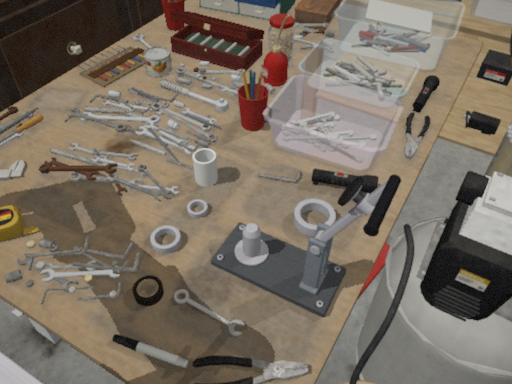

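View pics/top0.png

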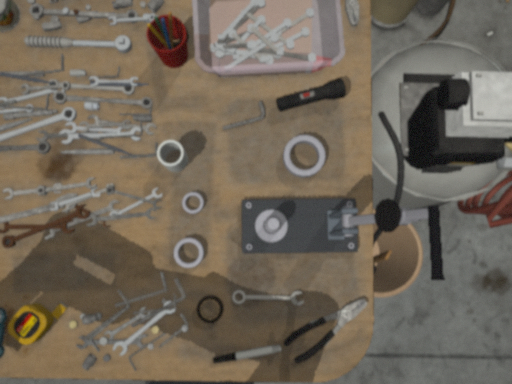

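View pics/wrist0.png

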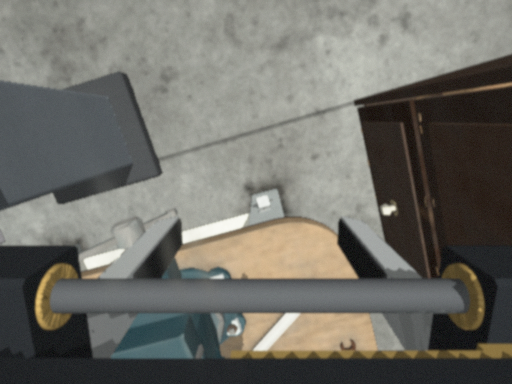

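The scene shows the jig (post at about (251,240) in the scene view, (270,225) in top), with the clamp arm leaning back. The sleeve is at (171,153) in top. There are three steel rings at (305,155), (193,203) and (189,252), plus a black ring at (209,308). The wrist view only shows the floor and furniture. Next I measure.

```bash
cat > h.py <<'E'
import numpy as np,cv2
from bench import robot
def ray(s,u,v,z):
    K=s["intrinsics"];T=s["world_from_camera"]
    d=T[:3,:3]@np.linalg.solve(K,[u,v,1]);o=T[:3,3]
    return o+d*(z-o[2])/d[2]
def proj(s,P):
    T=np.linalg.inv(s["world_from_camera"]);p=T[:3,:3]@np.asarray(P)+T[:3,3]
    q=s["intrinsics"]@p;return q[:2]/q[2]
def zoom(s,x0,y0,x1,y1,f,name):
    im=s["image"][y0:y1,x0:x1,::-1]
    cv2.imwrite("pics/"+name,cv2.resize(im,None,fx=f,fy=f,interpolation=cv2.INTER_CUBIC))
E
python3 - <<'E'
from h import *
s=robot.snapshot("top")
zoom(s,150,130,390,330,3.3,"topz.png")
im=s["image"];hsv=cv2.cvtColor(im,cv2.COLOR_RGB2HSV)
m=((hsv[...,1]<45)&(hsv[...,2]>120)).astype(np.uint8)*255
cs,h=cv2.findContours(m,cv2.RETR_CCOMP,cv2.CHAIN_APPROX_NONE)
for c,hh in zip(cs,h[0]):
    if len(c)<25: continue
    (x,y),(a,b),t=cv2.fitEllipse(c)
    if x<150 or x>350 or y<130 or y>330: continue
    for z in (0.018,):
        P=ray(s,x,y,z);sc=np.linalg.norm(P-s["world_from_camera"][:3,3])/455
        print("hole" if hh[3]>=0 else "out",round(x,1),round(y,1),"px",round(a,1),round(b,1),"mm",round(a*sc*1e3,1),round(b*sc*1e3,1),P.round(4))
E
```

```text
out 348.0 314.1 px 14.2 41.1 mm 29.7 85.6 [ 0.356  -0.3485  0.018 ]
out 282.3 297.2 px 3.0 16.4 mm 6.2 33.3 [ 0.3864 -0.218   0.018 ]
out 187.7 252.6 px 29.5 30.0 mm 60.1 61.0 [ 0.4701 -0.0276  0.018 ]
hole 187.7 252.6 px 21.2 21.6 mm 43.1 44.0 [ 0.4701 -0.0275  0.018 ]
out 269.6 226.7 px 27.8 32.2 mm 56.3 65.2 [ 0.5254 -0.1904  0.018 ]
out 191.8 202.3 px 20.9 21.9 mm 42.8 44.7 [ 0.5712 -0.0319  0.018 ]
hole 191.9 202.5 px 15.1 15.3 mm 30.8 31.4 [ 0.5709 -0.0322  0.018 ]
out 169.7 153.4 px 26.6 29.5 mm 55.6 61.8 [0.6708 0.017  0.018 ]
hole 169.7 153.0 px 19.5 21.4 mm 40.9 44.9 [0.6716 0.017  0.018 ]
out 303.7 155.0 px 40.1 41.6 mm 83.5 86.6 [ 0.6745 -0.2582  0.018 ]
hole 303.8 155.1 px 29.1 30.6 mm 60.6 63.7 [ 0.6742 -0.2583  0.018 ]
```

View pics/topz.png

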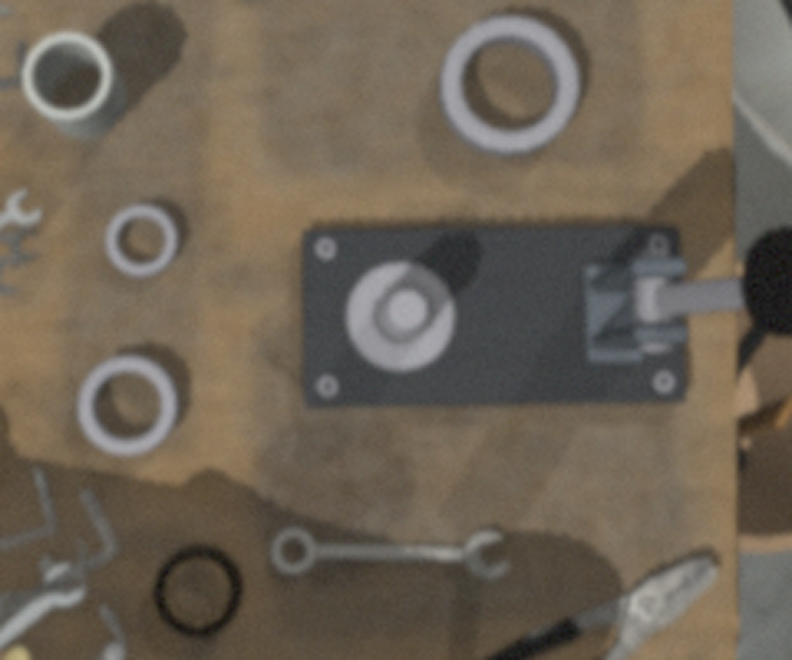

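```bash
python3 - <<'E'
from h import *
from scipy.spatial.transform import Rotation as Ro
s=robot.snapshot("top");c=robot.snapshot("scene")
o=robot.get_obs();print("R\n",Ro.from_euler("xyz",o["ee_rot"]).as_matrix().round(3))
f=lambda x,y:(150+x/3.3-.35,130+y/3.3-.35)
print("seat",ray(s,*f(401,316),.02),"posttop",ray(s,*f(407,311),.09))
for p in [(326,249),(327,386),(658,245),(664,382)]: print("screw",ray(s,*f(*p),.017).round(4))
print("sleeve rim top view",ray(s,169.7,153.0,.07))
print("handle ends", [ray(s,437,205,z).round(3).tolist()+ray(s,437,280,z).round(3).tolist() for z in (.25,.3)])
zoom(c,130,120,430,320,2.66,"scz.png")
print("collar proj in scene",proj(c,[.470,-.0275,.018]),"sleeve",proj(c,[*ray(s,169.7,153.0,.07)[:2],.07]), "post",proj(c,[*ray(s,*f(407,311),.09)[:2],.09]))
E
```

```text
R
 [[-0.     0.275  0.961]
 [-0.001  0.961 -0.275]
 [-1.    -0.001 -0.   ]]
seat [ 0.52793906 -0.19336015  0.02      ] posttop [ 0.52700585 -0.19296234  0.09      ]
screw [ 0.5683 -0.1467  0.017 ]
screw [ 0.4846 -0.1492  0.017 ]
screw [ 0.5754 -0.3517  0.017 ]
screw [ 0.4913 -0.355   0.017 ]
sleeve rim top view [0.66071475 0.00782182 0.07      ]
handle ends [[0.552, -0.434, 0.25, 0.439, -0.431, 0.25], [0.547, -0.413, 0.3, 0.442, -0.41, 0.3]]
collar proj in scene [164.60413119 236.47387286] sleeve [203.75187015 155.85239125] post [251.3381218  227.81281702]
```

View pics/scz.png

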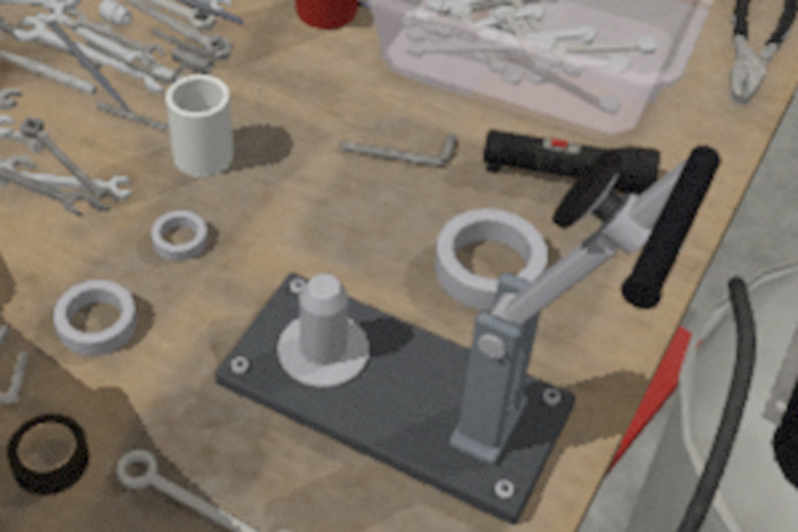

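Both views agree to about 2 mm. The middle collar is at (0.470,-0.0275), the sleeve at (0.661,0.008) and the post at (0.527,-0.193), with the jig's +x along world (0.035,-0.999). I go over the collar first.

```bash
cat >> h.py <<'E'
from scipy.spatial.transform import Rotation as Ro
def go(x,y,z,yaw=None):
    o=robot.get_obs();R=Ro.from_euler("xyz",o["ee_rot"]).as_matrix();p=o["tool_pos"]
    d=R.T@(np.array([x,y,z])-p);cy=np.arctan2(R[1,1],R[0,1])
    r=0 if yaw is None else -(yaw-cy)
    r=(r+np.pi)%(2*np.pi)-np.pi
    print("t",round(o["time"],2),"p",p.round(4),"yaw",round(cy,4),"w",round(float(o["width"]),4),"F",np.round(o["wrist_force"],1),"-> shift",d.round(4),"roll",round(r,4),"rows",round(max(np.linalg.norm(d)/.0417,abs(r)/.125),1))
E
python3 -c "
from h import *
go(.470,-.0275,.205,.033);go(.470,-.0275,.09,.033)"
```

```text
t 0.3 p [0.1513 0.5286 0.2051] yaw 1.292 w 0.0939 F [-0.3  0.5 -0.1] -> shift [ 4.000e-04 -4.469e-01  4.594e-01] roll 1.259 rows 15.4
t 0.3 p [0.1513 0.5286 0.2051] yaw 1.292 w 0.0939 F [-0.3  0.5 -0.1] -> shift [ 0.1154 -0.4469  0.4594] roll 1.259 rows 15.6
```

Emit:
send_rows(increments=[[1,0,-0.028,0.029,0.1],[1,0,-0.056,0.058,0.2],[1,0,-0.084,0.087,0.3],[1,0,-0.112,0.116,0.4],[1,0,-0.14,0.145,0.5]])

```text
time: 0.72
tool_pos: [0.2526, 0.3527, 0.2054]
ee_rot: [1.215, 1.57, 0.433]
wrist_force: [0.6, -0.1, -0.3]
width: 0.0936
```

```bash
python3 -c "
from h import *
go(.470,-.0275,.205,.033)"
```

```text
t 0.72 p [0.2526 0.3527 0.2054] yaw 0.7881 w 0.0936 F [ 0.6 -0.1 -0.3] -> shift [ 0.0005 -0.1163  0.4223] roll 0.7551 rows 10.5
```

Emit:
send_rows(increments=[[1,0,-0.011,0.039,0.1],[1,0,-0.022,0.078,0.2],[1,0,-0.033,0.117,0.3],[1,0,-0.044,0.156,0.4],[1,0,-0.055,0.195,0.5]])

```text
time: 1.13
tool_pos: [0.3528, 0.1764, 0.2058]
ee_rot: [1.716, 1.569, 0.433]
wrist_force: [-0.7, 1.3, 0.3]
width: 0.0941
```

```bash
python3 -c "
from h import *
go(.470,-.0275,.100,.033)"
```

```text
t 1.13 p [0.3528 0.1764 0.2058] yaw 0.2874 w 0.0941 F [-0.7  1.3  0.3] -> shift [0.1058 0.0544 0.2287] roll 0.2544 rows 6.2
```

Emit:
send_rows(increments=[[1,0,0.009,0.038,0.06],[1,0.01,0.018,0.076,0.12],[1,0.02,0.027,0.114,0.18],[1,0.03,0.036,0.152,0.24],[1,0.045,0.045,0.19,0.254]])

```text
time: 1.55
tool_pos: [0.4514, 0.0072, 0.1613]
ee_rot: [1.515, 1.568, -0.021]
wrist_force: [0.1, 0.6, 0.9]
width: 0.0938
```

```bash
python3 -c "
from h import *
go(.470,-.0275,.100,.033)
s=robot.snapshot('wrist');cv2.imwrite('pics/w1.png',s['image'][:,:,::-1])
print(proj(s,[.47,-.0275,.018]))"
```

```text
t 1.55 p [0.4514 0.0072 0.1613] yaw 0.0352 w 0.0938 F [0.1 0.6 0.9] -> shift [0.0614 0.0172 0.0353] roll 0.0022 rows 1.7
[275.39430735 216.26116457]
```

View pics/w1.png

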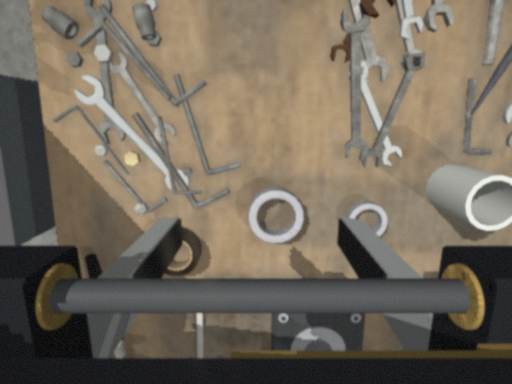

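The collar sits at (276,216) in the wrist view, which matches the prediction of (275,216). I move over it and start down.

Emit:
send_rows(increments=[[1,0.015,0.008,0.017,0],[1,0.035,0.017,0.035,0],[1,0.06,0.017,0.035,0],[1,0.09,0.017,0.035,0],[1,0.115,0.017,0.035,0]])

```text
time: 2.02
tool_pos: [0.468, -0.0252, 0.0439]
ee_rot: [-1.978, 1.57, 2.772]
wrist_force: [0.1, 0.3, 0.3]
width: 0.094
```

```bash
python3 -c "
from h import *
go(.4705,-.0280,.005,.033)"
```

```text
t 2.02 p [ 0.468  -0.0252  0.0439] yaw 0.0371 w 0.094 F [0.1 0.3 0.3] -> shift [0.0389 0.0024 0.0029] roll 0.0041 rows 0.9
```

Emit:
send_rows(increments=[[1,0.02,0.002,0.0025,0.004],[1,0.038,0.002,0.0025,0.004],[0.2,0.038,0.002,0.0025,0.004],[0.2,0.038,0.002,0.0025,0.004],[0.2,0.038,0.002,0.0025,0.004]])

```text
time: 2.43
tool_pos: [0.4713, -0.0274, 0.0087]
ee_rot: [1.43, 1.569, -0.107]
wrist_force: [0.4, -0.3, 0.3]
width: 0.0774
```

```bash
python3 -c "
from h import *
go(.4705,-.0280,.005,.033)"
```

```text
t 2.43 p [ 0.4713 -0.0274  0.0087] yaw 0.0342 w 0.0774 F [ 0.4 -0.3  0.3] -> shift [ 0.0037 -0.0008  0.0006] roll 0.0012 rows 0.1
```

Emit:
send_rows(increments=[[0.2,0.003,0,0,0],[0.2,0.003,0,0,0],[0.2,0.003,0,0,0],[0.2,0.003,0,0,0],[0.2,0.003,0,0,0]])

```text
time: 2.85
tool_pos: [0.4712, -0.0275, 0.0056]
ee_rot: [1.441, 1.569, -0.096]
wrist_force: [-1.3, 1.2, 4.5]
width: 0.0595
```

```bash
python3 -c "
from h import *
go(.4705,-.0280,.005,.033);go(.5272,-.193,.13,.033)"
```

```text
t 2.85 p [ 0.4712 -0.0275  0.0056] yaw 0.0341 w 0.0595 F [-1.3  1.2  4.5] -> shift [ 0.0006 -0.0007  0.0005] roll 0.0011 rows 0.0
t 2.85 p [ 0.4712 -0.0275  0.0056] yaw 0.0341 w 0.0595 F [-1.3  1.2  4.5] -> shift [-0.1243  0.0505  0.1673] roll 0.0011 rows 5.1
```

Emit:
send_rows(increments=[[0.2,-0.015,0,0,0],[0.2,-0.04,0,0,0],[0.2,-0.07,0,0,0],[0.2,-0.1,0,0.01,0],[0.2,-0.12,0.01,0.03,0]])

```text
time: 3.27
tool_pos: [0.4812, -0.056, 0.1272]
ee_rot: [1.842, 1.569, 0.308]
wrist_force: [1.3, -0.4, -0.7]
width: 0.0599
```

```bash
python3 -c "
from h import *
go(.5272,-.193,.13,.033)
s=robot.snapshot('wrist');cv2.imwrite('pics/w2.png',s['image'][:,:,::-1])"
```

```text
t 3.27 p [ 0.4812 -0.056   0.1272] yaw 0.0366 w 0.0599 F [ 1.3 -0.4 -0.7] -> shift [-0.0028  0.0409  0.1386] roll 0.0036 rows 3.5
```

View pics/w2.png

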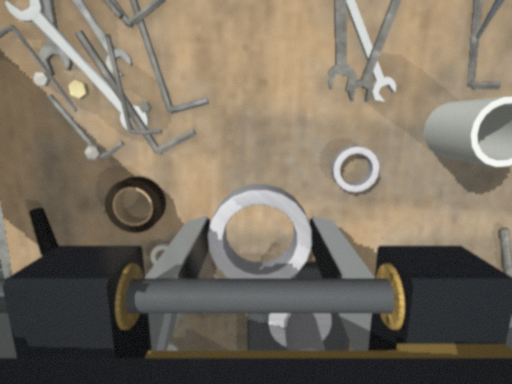

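The collar is held, its ring centred near (261,232). I check its offset against the TCP.

```bash
python3 -c "
from h import *
s=robot.snapshot('wrist');p=robot.get_obs()['tool_pos']
for dy in (-.004,0,.004): print(proj(s,p+[0,dy,.0125]))
for z,n in ((.0125,'rim'),):
  print(ray(s,261,228,p[2]+z)-p, ray(s,261,232,p[2]+z)-p)
g=cv2.cvtColor(s['image'],cv2.COLOR_RGB2HSV)
m=((g[...,1]<60)&(g[...,2]>150)).astype(np.uint8)*255
zoom(s,190,170,330,300,4,'w2z.png')
"
```

```text
[257.87444557 241.57730556]
[258.09812678 235.00345195]
[258.32414719 228.36085056]
[0.00150822 0.00425961 0.0125    ] [0.00159028 0.00185938 0.0125    ]
```

View pics/w2z.png

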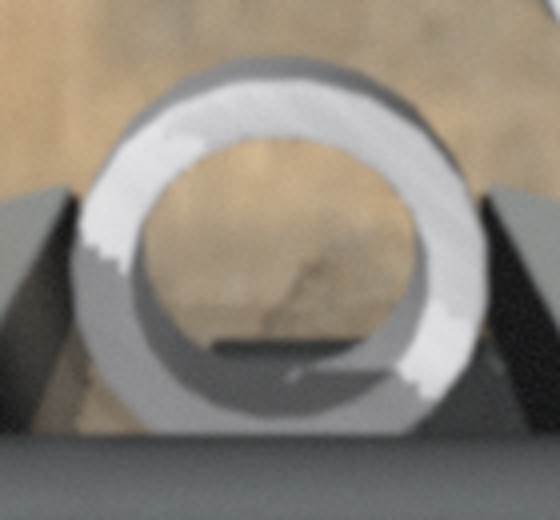

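Emit:
send_rows(increments=[[0.2,-0.002,0.01,0.034,0.002],[0.2,-0.004,0.02,0.068,0.003],[0.2,-0.006,0.03,0.102,0.003],[0.2,-0.006,0.041,0.137,0.003],[0.2,-0.006,0.041,0.137,0.003]])

```text
time: 3.78
tool_pos: [0.5275, -0.1976, 0.1281]
ee_rot: [-0.877, 1.568, -2.422]
wrist_force: [-0.6, 0.6, -1.4]
width: 0.0595
```

```bash
python3 -c "
from h import *
go(.5272,-.191,.10,.033)
for n in ('wrist','top','scene'):
  s=robot.snapshot(n);cv2.imwrite('pics/%s3.png'%n,s['image'][:,:,::-1])
  if n=='top': zoom(s,220,170,320,270,6,'t3z.png')
  if n=='scene': zoom(s,200,180,320,280,6,'s3z.png')
  if n=='wrist': zoom(s,190,170,330,300,5,'w3z.png')
"
```

```text
t 3.78 p [ 0.5275 -0.1976  0.1281] yaw 0.0258 w 0.0595 F [-0.6  0.6 -1.4] -> shift [ 0.028  -0.     -0.0067] roll -0.0072 rows 0.7
```

View pics/w3z.png

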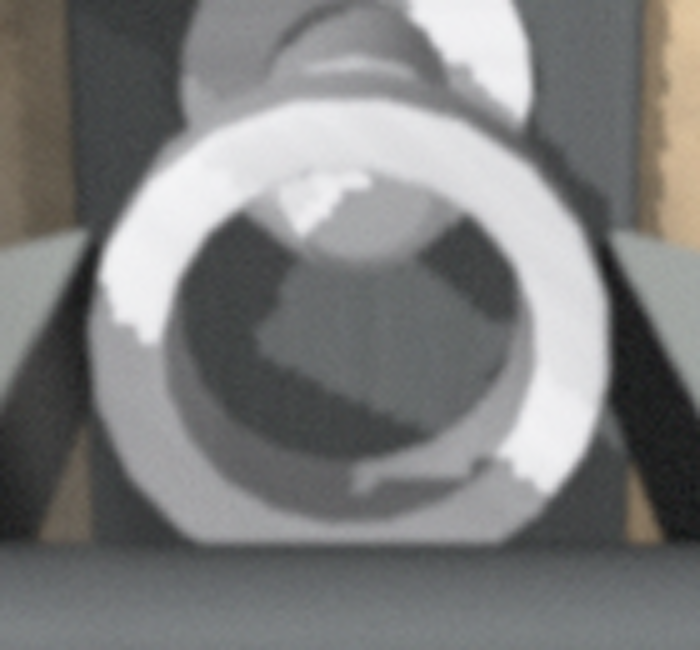

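View pics/s3z.png

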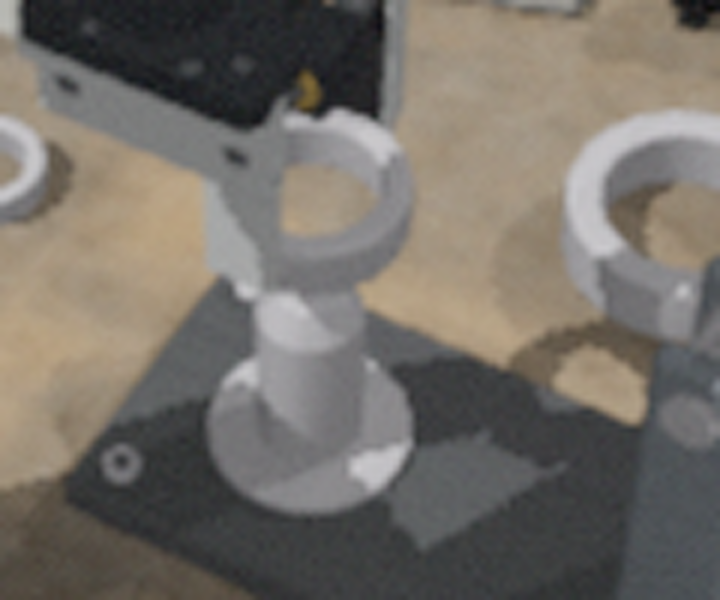

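```bash
python3 -c "
from h import *
s=robot.snapshot('wrist');p=robot.get_obs()['tool_pos']
T=s['world_from_camera'];print(T[:3,3].round(3),p)
f=lambda q:((q-[190,170])*5+2).round(0)
P=np.array([.5272,-.193,.09])
print('post top c',f(proj(s,P)),'front edge 11mm',f(proj(s,P-[0,.011,0])),f(proj(s,P+[0,.011,0])),'17@78',f(proj(s,P-[0,.017,.012])),[f(proj(s,P+[e,0,-.012])) for e in(-.017,.017)])
print('ring centre if at tcp',f(proj(s,p+[0,0,.0125])),'-2.5mm',f(proj(s,p+[0,-.0025,.0125])))
S=np.array([.5272,-.193,.02]);print('seat top',f(proj(s,S+[0,.034,0])))
"
```

```text
[ 0.525 -0.127  0.308] [ 0.5262323  -0.1912879   0.12903088]
post top c [359. 225.] front edge 11mm [356. 297.] [361. 152.] 17@78 [355. 308.] [array([247., 199.]), array([470., 206.])]
ring centre if at tcp [352. 344.] -2.5mm [351. 365.]
seat top [364. -64.]
```

View pics/t3z.png

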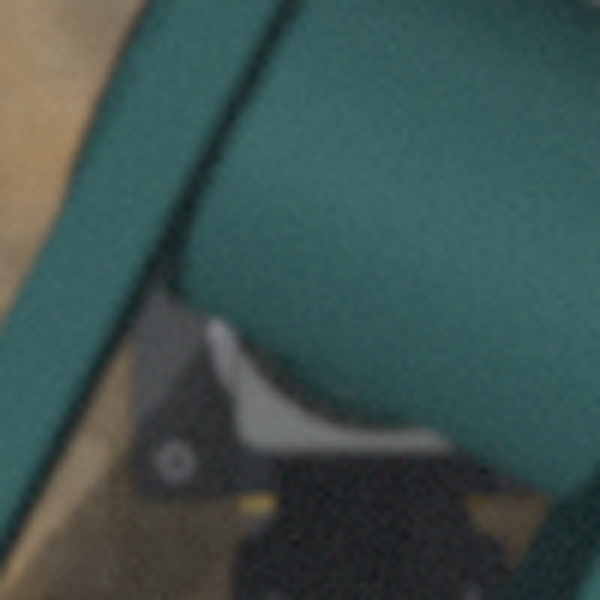

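```bash
python3 -c "
from h import *
s=robot.snapshot('wrist');p=robot.get_obs()['tool_pos'];print(p,robot.get_obs()['time'])
zoom(s,190,170,330,300,5,'w4z.png')
f=lambda q:((q-[190,170])*5+2).round(0)
P=np.array([.5272,-.193,.09])
print('post top c',f(proj(s,P)),'front edge 11mm',f(proj(s,P-[0,.011,0])),f(proj(s,P+[0,.011,0])),'17@78',f(proj(s,P-[0,.017,.012])),[f(proj(s,P+[e,0,-.012])) for e in(-.017,.017)])
print('ring centre if at tcp',f(proj(s,p+[0,0,.0125])),'-2.5mm',f(proj(s,p+[0,-.0025,.0125])))
"
```

```text
[ 0.52641709 -0.19109829  0.12952019] 4.0333
post top c [358. 227.] front edge 11mm [355. 299.] [360. 154.] 17@78 [354. 310.] [array([246., 201.]), array([469., 208.])]
ring centre if at tcp [352. 347.] -2.5mm [352. 368.]
```

View pics/w4z.png

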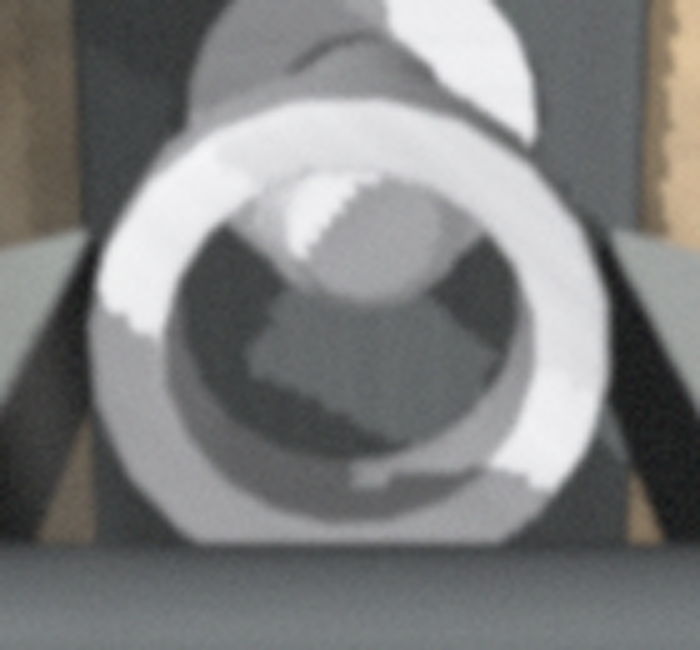

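Emit:
send_rows(increments=[[0.2,0.006,0.0013,0.0022,0],[0.2,0.025,0.0013,0.0022,0],[0.2,0.045,0.0013,0.0022,0],[0.2,0.065,0.0013,0.0022,0],[0.2,0.075,0.0013,0.0022,0]])

```text
time: 4.45
tool_pos: [0.5268, -0.1929, 0.0524]
ee_rot: [-2.093, 1.566, 2.652]
wrist_force: [0.1, -0.5, -2.1]
width: 0.0599
```

Emit:
send_rows(increments=[[0.2,0.008,0,0,0],[0.2,0.015,0,0,0],[0.2,0.02,0,0,0],[0.2,0.023,0,0,0],[0.2,0.025,0,0,0]])

```text
time: 4.87
tool_pos: [0.5289, -0.1949, 0.0308]
ee_rot: [1.183, 1.57, -0.357]
wrist_force: [-0.5, 0.7, -1.2]
width: 0.0595
```

Emit:
send_rows(increments=[[0.2,0.0015,0,0,0],[0.2,0.002,0,0,0]])

```text
time: 5.03
tool_pos: [0.5289, -0.195, 0.0289]
ee_rot: [1.174, 1.57, -0.366]
wrist_force: [-0.2, 0.3, -1.5]
width: 0.0592
```

Emit:
send_rows(increments=[[0.2,0.001,0,-0.001,0],[0.2,0.002,0,-0.001,0],[0.2,0.003,0,-0.001,0],[0.2,0.003,0,-0.001,0]])

```text
time: 5.37
tool_pos: [0.5287, -0.1938, 0.0256]
ee_rot: [1.321, 1.57, -0.218]
wrist_force: [-0.3, 0.0, -1.5]
width: 0.0597
```

Emit:
send_rows(increments=[[0.2,0.001,0,0,0],[0.2,0.002,0,0,0],[0.2,0.002,0,0,0]])

```text
time: 5.62
tool_pos: [0.5287, -0.1939, 0.0255]
ee_rot: [1.112, 1.57, -0.428]
wrist_force: [-3.3, 1.5, 6.4]
width: 0.0601
```

Emit:
send_rows(increments=[[0.5,0,0,0,0],[0.5,0,0,0,0],[0.5,0,0,0,0],[0.5,-0.01,0,0,0],[0.2,-0.022,0,0,0]])

```text
time: 6.03
tool_pos: [0.5276, -0.1933, 0.0449]
ee_rot: [-2.089, 1.568, 2.654]
wrist_force: [0.3, -0.7, -0.1]
width: 0.067
```

```bash
python3 -c "
from h import *
go(.5278,-.1935,.045,.033)
s=robot.snapshot('wrist');zoom(s,130,130,390,320,3,'w5.png')
s=robot.snapshot('scene');zoom(s,200,180,320,280,6,'s5.png')
"
```

```text
t 6.03 p [ 0.5276 -0.1933  0.0449] yaw 0.031 w 0.067 F [ 0.3 -0.7 -0.1] -> shift [-0.0001  0.0002  0.0002] roll -0.002 rows 0.0
```

View pics/w5.png

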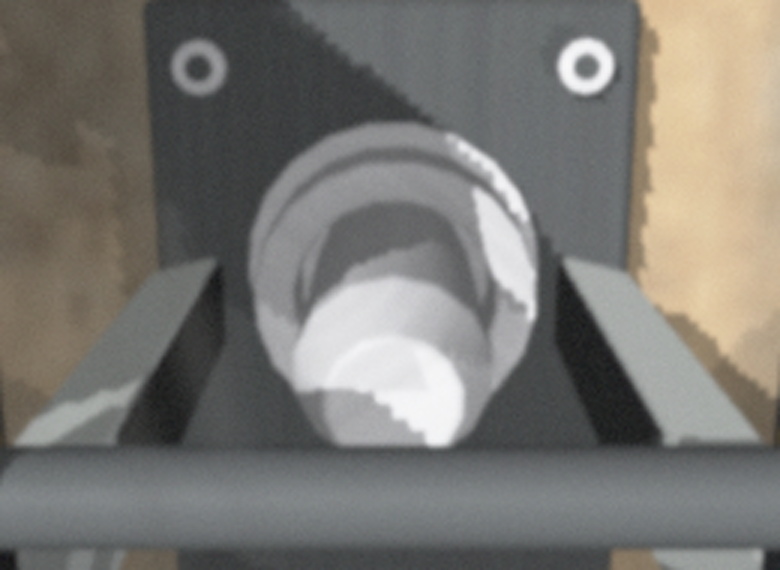

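View pics/s5.png

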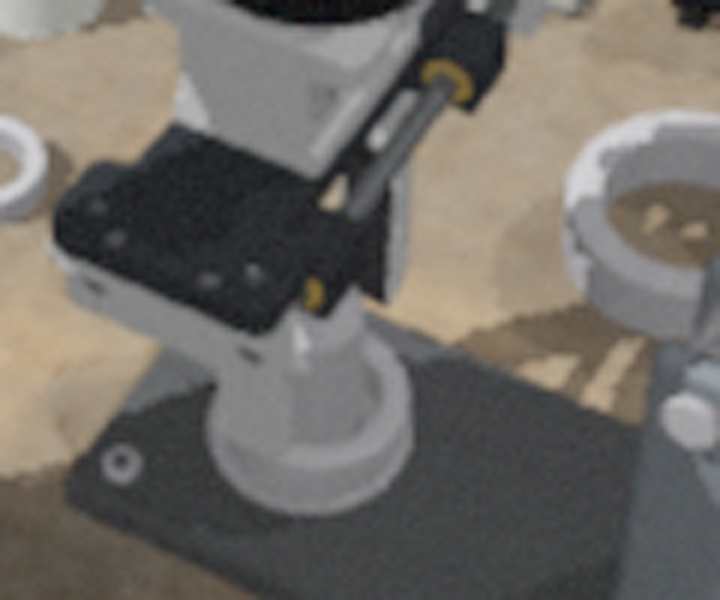

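The collar is down on the seat with the post through it. The tool's grip force is fixed at 30 N, too much for the ceramic, so I'll use the fixed post to see whether a near-size opening command grips more lightly.

Emit:
send_rows(increments=[[-0.23,0,0,0,0],[-0.23,0,0,0,0],[-0.23,0,0,0,0],[-0.23,0,0,0,0],[-0.23,0,0,0,0]])

```text
time: 6.55
tool_pos: [0.5282, -0.1936, 0.045]
ee_rot: [-2.16, 1.57, 2.583]
wrist_force: [-0.6, -0.8, 0.7]
width: 0.0362
```

Emit:
send_rows(increments=[[-0.23,0,0,0,0],[-0.23,0,0,0,0],[-0.23,-0.002,0,0,0],[-0.23,-0.002,0,0,0]])

```text
time: 6.88
tool_pos: [0.5287, -0.1939, 0.0478]
ee_rot: [1.214, 1.57, -0.326]
wrist_force: [-0.2, -0.1, -0.6]
width: 0.0363
```

Emit:
send_rows(increments=[[-0.29,0,0,0,0],[-0.29,0,0,0,0],[-0.29,0,0,0,0],[-0.29,-0.002,0,0,0],[-0.29,-0.002,0,0,0]])

```text
time: 7.3
tool_pos: [0.5282, -0.1938, 0.0478]
ee_rot: [-1.816, 1.57, 2.927]
wrist_force: [2.3, -1.4, -9.4]
width: 0.0335
```

Emit:
send_rows(increments=[[-0.29,-0.002,0,0,0],[-0.29,-0.002,0,0,0]])

```text
time: 7.47
tool_pos: [0.5282, -0.1936, 0.0484]
ee_rot: [-2.301, 1.569, 2.442]
wrist_force: [5.2, -2.6, -15.1]
width: 0.0335
```

Emit:
send_rows(increments=[[-0.29,-0.002,0,0,0],[-0.29,-0.002,0,0,0]])

```text
time: 7.63
tool_pos: [0.5282, -0.1931, 0.0498]
ee_rot: [-2.511, 1.568, 2.232]
wrist_force: [6.9, -3.6, -16.8]
width: 0.0338
```

Emit:
send_rows(increments=[[-0.29,-0.002,0,0,0],[-0.29,-0.002,0,0,0]])

```text
time: 7.8
tool_pos: [0.5282, -0.1927, 0.0516]
ee_rot: [-2.605, 1.567, 2.138]
wrist_force: [7.8, -1.4, -17.5]
width: 0.0339
```

Emit:
send_rows(increments=[[-0.29,-0.002,0,0,0],[-0.29,-0.002,0,0,0]])

```text
time: 7.97
tool_pos: [0.5282, -0.1924, 0.0536]
ee_rot: [-2.657, 1.567, 2.086]
wrist_force: [6.6, -0.4, -17.4]
width: 0.0334
```

Emit:
send_rows(increments=[[-1,0,0,0,0],[-1,0,0,0,0],[-1,0,0,0,0],[-1,0.003,0,0,0],[-1,0.006,0,0,0]])

```text
time: 8.38
tool_pos: [0.5283, -0.1925, 0.0533]
ee_rot: [-2.774, 1.568, 1.97]
wrist_force: [-6.4, 4.6, 18.2]
width: 0.0333
```

Emit:
send_rows(increments=[[-1,0.003,0,0,0],[-1,0.005,0,0,0]])

```text
time: 8.55
tool_pos: [0.5283, -0.1926, 0.0533]
ee_rot: [3.096, 1.569, 1.557]
wrist_force: [-13.3, 8.1, 32.2]
width: 0.0331
```

Emit:
send_rows(increments=[[-1,0.003,0,0,0],[-1,0.003,0,0,0]])

```text
time: 8.72
tool_pos: [0.5283, -0.1929, 0.0529]
ee_rot: [1.746, 1.57, 0.207]
wrist_force: [-15.5, 8.5, 32.4]
width: 0.0332
```

Emit:
send_rows(increments=[[-1,0.003,0,0,0],[-1,0.003,0,0,0]])

```text
time: 8.88
tool_pos: [0.5284, -0.1944, 0.051]
ee_rot: [0.487, 1.567, -1.052]
wrist_force: [-16.9, 6.7, 36.4]
width: 0.0334
```

Emit:
send_rows(increments=[[-0.282,0,0,0,0],[-0.282,0,0,0,0],[-0.282,0,0,0,0]])

```text
time: 9.13
tool_pos: [0.5284, -0.1943, 0.051]
ee_rot: [0.571, 1.567, -0.969]
wrist_force: [-16.6, 6.3, 36.4]
width: 0.0331
```

Emit:
send_rows(increments=[[-0.282,0.003,0,0,0],[-0.282,0.003,0,0,0]])

```text
time: 9.3
tool_pos: [0.5285, -0.1957, 0.0486]
ee_rot: [0.339, 1.565, -1.2]
wrist_force: [-17.0, 2.7, 34.4]
width: 0.0337
```

Emit:
send_rows(increments=[[-0.24,0,0,0,0],[-0.24,0,0,0,0],[-0.24,0,0,0,0]])

```text
time: 9.55
tool_pos: [0.5291, -0.1942, 0.0391]
ee_rot: [1.099, 1.568, -0.441]
wrist_force: [0.1, -1.4, -0.6]
width: 0.0359
```

Emit:
send_rows(increments=[[-0.282,0,0,0,0],[-0.282,0,0,0,0],[-0.282,0,0,0,0],[-0.282,-0.002,0,0,0],[-0.282,-0.004,0,0,0]])

```text
time: 9.97
tool_pos: [0.5282, -0.1935, 0.0391]
ee_rot: [-2.3, 1.569, 2.443]
wrist_force: [3.0, -0.8, -9.5]
width: 0.0336
```

Emit:
send_rows(increments=[[-0.282,-0.003,0,0,0],[-0.282,-0.003,0,0,0]])

```text
time: 10.13
tool_pos: [0.5282, -0.1929, 0.0431]
ee_rot: [-2.555, 1.568, 2.188]
wrist_force: [2.3, -0.0, -9.8]
width: 0.0339
```

Emit:
send_rows(increments=[[-1,0,0,0,0],[-1,0,0,0,0],[-1,0,0,0,0],[-1,-0.004,0,0,0],[-1,-0.006,0,0,0]])

```text
time: 10.55
tool_pos: [0.5281, -0.1928, 0.0435]
ee_rot: [-2.585, 1.568, 2.158]
wrist_force: [16.6, -5.2, -46.1]
width: 0.0335
```

Emit:
send_rows(increments=[[-1,-0.003,0,0,0],[-1,-0.003,0,0,0]])

```text
time: 10.72
tool_pos: [0.5281, -0.1922, 0.0458]
ee_rot: [-2.626, 1.566, 2.118]
wrist_force: [15.1, -2.8, -37.4]
width: 0.0334
```

Emit:
send_rows(increments=[[-1,-0.003,0,0,0],[-1,-0.003,0,0,0]])

```text
time: 10.88
tool_pos: [0.5281, -0.1918, 0.0485]
ee_rot: [-2.664, 1.565, 2.08]
wrist_force: [14.4, -2.1, -38.1]
width: 0.0332
```

Emit:
send_rows(increments=[[0.3,0,0,0,0],[0.3,0,0,0,0],[0.3,-0.02,0,0,0],[0.6,-0.055,0,0,0],[0.6,-0.085,0,0,0]])

```text
time: 11.3
tool_pos: [0.5285, -0.1943, 0.1456]
ee_rot: [0.775, 1.568, -0.765]
wrist_force: [0.5, -0.3, 0.4]
width: 0.0633
```

```bash
python3 -c "
from h import *
go(.6607,-.0,.13,.033)"
```

```text
t 11.3 p [ 0.5285 -0.1943  0.1456] yaw 0.0307 w 0.0633 F [ 0.5 -0.3  0.4] -> shift [ 0.0155  0.1381 -0.1902] roll -0.0023 rows 5.6
```

Emit:
send_rows(increments=[[0.6,0,0.026,-0.031,0],[0.6,0,0.052,-0.062,0],[0.6,0,0.078,-0.093,0],[0.6,0,0.104,-0.124,0],[0.6,0,0.13,-0.155,0]])

```text
time: 11.72
tool_pos: [0.6553, -0.034, 0.146]
ee_rot: [1.246, 1.565, -0.295]
wrist_force: [0.2, -0.3, 0.3]
width: 0.0751
```

Emit:
send_rows(increments=[[0.6,0,0,0,0],[0.6,0,0,0,0]])

```text
time: 11.88
tool_pos: [0.655, -0.0334, 0.1443]
ee_rot: [1.166, 1.567, -0.371]
wrist_force: [-0.8, -0.1, -0.4]
width: 0.0749
```

```bash
python3 -c "
from h import *
s=robot.snapshot('wrist');cv2.imwrite('pics/w6.png',s['image'][:,:,::-1])
go(.6607,.0078,.1,.033)
P=np.array([.6607,.0078,.07])
for r in(.021,.026): print([proj(s,P+[a*r,b*r,0]).round(1).tolist() for a,b in((0,0),(-1,0),(1,0),(0,-1),(0,1))])
"
```

```text
t 11.93 p [ 0.6542 -0.0348  0.1442] yaw 0.0323 w 0.0751 F [-0.2 -0.4  0.5] -> shift [ 0.0441  0.0077 -0.0424] roll -0.0007 rows 1.5
[[268.3, 151.0], [242.2, 150.1], [294.4, 151.9], [267.3, 176.7], [269.4, 124.3]]
[[268.3, 151.0], [235.9, 149.9], [300.6, 152.1], [267.0, 182.7], [269.7, 117.7]]
```

View pics/w6.png

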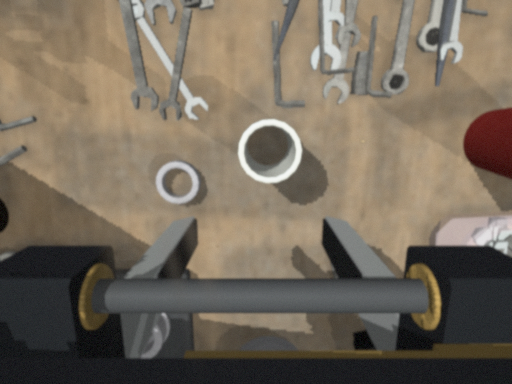

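The sleeve rim is centred at (270,151), against a prediction of (268,151), so its x is 0.6617.

Emit:
send_rows(increments=[[0.6,0,0.004,-0.02,0],[0.6,0.01,0.0085,-0.0425,0],[0.6,0.03,0.0085,-0.0425,0],[0.6,0.045,0.0085,-0.0425,0],[0.6,0.05,0.0085,-0.0425,0]])

```text
time: 12.35
tool_pos: [0.659, 0.0064, 0.0905]
ee_rot: [-1.382, 1.568, -2.923]
wrist_force: [-0.2, -0.0, -0.4]
width: 0.0751
```

Emit:
send_rows(increments=[[0.6,0,0,0,0]])

```text
time: 12.43
tool_pos: [0.6594, 0.0063, 0.091]
ee_rot: [-1.452, 1.568, -2.994]
wrist_force: [0.2, -0.6, -0.8]
width: 0.0753
```

```bash
python3 -c "
from h import *
s=robot.snapshot('wrist');zoom(s,160,120,360,270,4,'w7.png')
go(.6617,.0078,.03,.033)
P=np.array([.6617,.0078,.07])
f=lambda q:((q-[160,120])*4+2).round(0).tolist()
for r in(.021,.026): print([f(proj(s,P+[a*r,b*r,0])) for a,b in((0,0),(-1,0),(1,0),(0,-1),(0,1))])
"
```

```text
t 12.48 p [0.6603 0.0064 0.0923] yaw 0.0291 w 0.0748 F [-0.3 -0.4  0.2] -> shift [ 0.0623  0.0014 -0.0014] roll -0.0039 rows 1.5
[[415.0, 396.0], [289.0, 392.0], [541.0, 399.0], [411.0, 514.0], [419.0, 273.0]]
[[415.0, 396.0], [259.0, 391.0], [571.0, 400.0], [410.0, 541.0], [420.0, 242.0]]
```

View pics/w7.png

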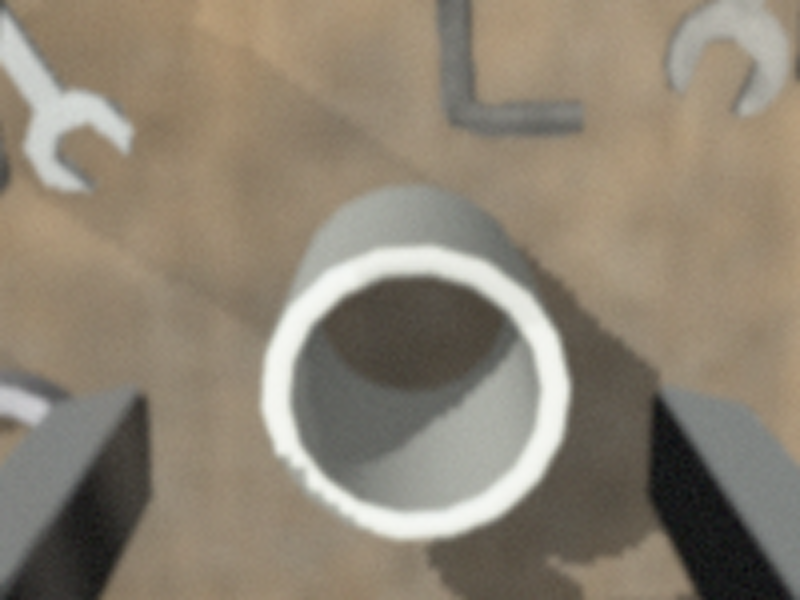

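Emit:
send_rows(increments=[[0.6,0.015,0.0015,-0.0017,0],[0.6,0.035,0.0015,-0.0017,0],[0.6,0.052,0.0015,-0.0017,0],[0.4,0.061,0.0015,-0.0017,0],[0.2,0.062,0.0015,-0.0017,0]])

```text
time: 12.9
tool_pos: [0.6613, 0.0089, 0.0285]
ee_rot: [-1.616, 1.568, 3.126]
wrist_force: [-0.8, 0.1, -0.4]
width: 0.0652
```

Emit:
send_rows(increments=[[0.2,0,0,0,0],[0.2,0,0,0,0],[0.15,0,0,0,0],[0.15,0,0,0,0],[0.14,0,0,0,0]])

```text
time: 13.32
tool_pos: [0.6628, 0.0096, 0.0307]
ee_rot: [1.512, 1.569, -0.028]
wrist_force: [0.0, 0.3, -0.1]
width: 0.0535
```

```bash
python3 -c "
from h import *
s=robot.snapshot('wrist');zoom(s,160,150,360,300,4,'w8.png')
go(.6617,.0078,.03,.033)
"
```

```text
t 13.37 p [0.6627 0.0097 0.0304] yaw 0.031 w 0.0535 F [ 0.3 -0.3 -0.8] -> shift [ 0.0004 -0.0011  0.0018] roll -0.002 rows 0.1
```

View pics/w8.png

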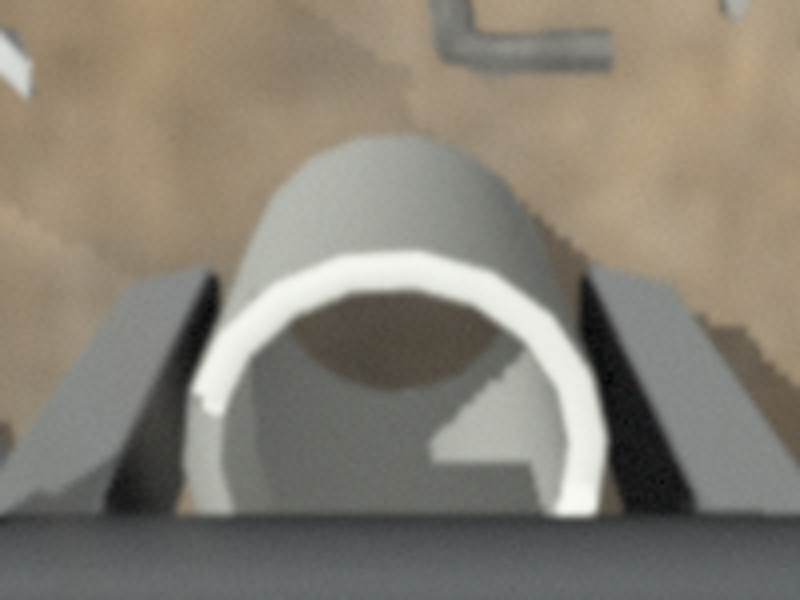

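The sleeve is between the pads, centred, with the fingers still clear at 53.5 mm. I close in small steps.

Emit:
send_rows(increments=[[0.13,0,0,0,0],[0.12,0,0,0,0],[0.115,0,0,0,0],[0.11,0,0,0,0],[0.105,0,0,0,0]])

```text
time: 13.78
tool_pos: [0.6622, 0.0097, 0.0296]
ee_rot: [-2.027, 1.571, 2.717]
wrist_force: [-1.7, -0.4, 1.4]
width: 0.0523
```

Emit:
send_rows(increments=[[0.103,0,0,0,0],[0.103,0,0,0,0],[0.103,-0.003,0,0,0],[0.103,-0.006,0,0,0],[0.103,-0.01,0,0,0]])

```text
time: 14.2
tool_pos: [0.6621, 0.0097, 0.0393]
ee_rot: [-1.836, 1.57, 2.907]
wrist_force: [0.2, 1.0, -1.9]
width: 0.0521
```

```bash
python3 -c "
from h import *
s=robot.snapshot('wrist');zoom(s,160,150,360,300,4,'w9.png')
s=robot.snapshot('scene');zoom(s,150,100,270,200,6,'s9.png')
go(.5278,-.1935,.14,.033)
"
```

```text
t 14.3 p [0.663  0.0096 0.0406] yaw 0.031 w 0.052 F [ 0.2 -0.1 -1.2] -> shift [-0.0997 -0.1412  0.1988] roll -0.002 rows 6.3
```

View pics/w9.png

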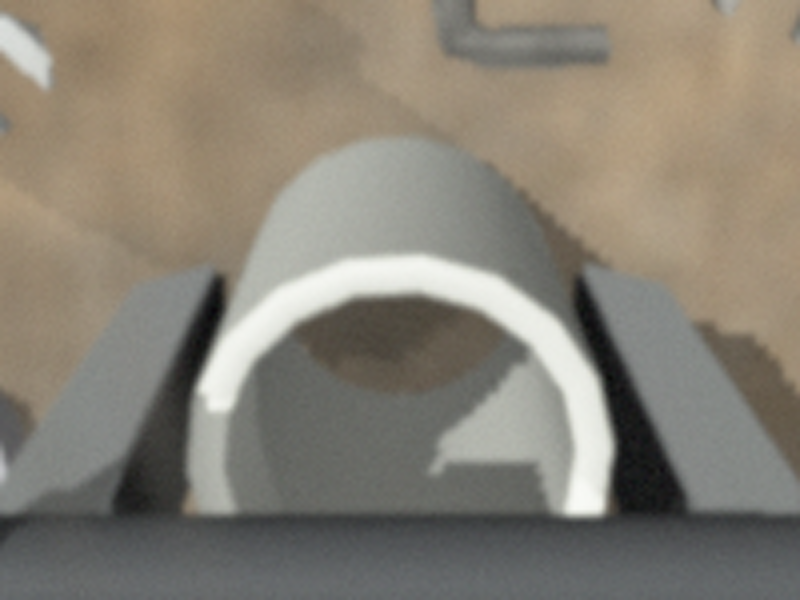

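View pics/s9.png

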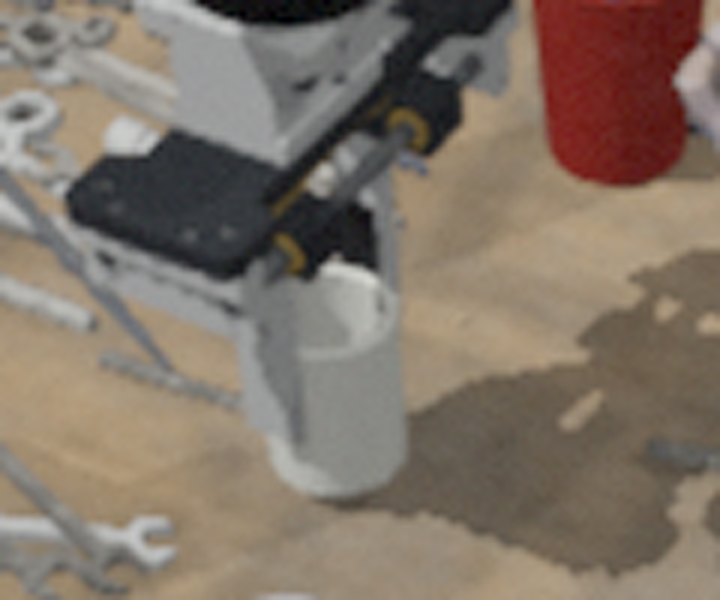

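The sleeve is lifted; the wrist force of about -1.2 N equals its weight. I raise it and carry it gently.

Emit:
send_rows(increments=[[0.103,-0.012,0,0,0],[0.103,-0.032,0,0,0],[0.103,-0.056,0,0,0],[0.103,-0.08,-0.005,0.007,0],[0.103,-0.1,-0.015,0.021,0]])

```text
time: 14.72
tool_pos: [0.6488, -0.0105, 0.1422]
ee_rot: [1.792, 1.568, 0.255]
wrist_force: [0.1, 0.0, -1.2]
width: 0.0522
```

Emit:
send_rows(increments=[[0.103,-0.01,-0.015,0.021,0],[0.103,-0.012,-0.031,0.044,0],[0.103,-0.012,-0.047,0.067,0],[0.103,-0.012,-0.063,0.09,0],[0.103,-0.012,-0.079,0.112,0]])

```text
time: 15.13
tool_pos: [0.5718, -0.1273, 0.1528]
ee_rot: [1.165, 1.569, -0.375]
wrist_force: [0.2, -0.9, -1.0]
width: 0.0518
```

```bash
python3 -c "
from h import *
go(.5278,-.1935,.145,.033)
"
```

```text
t 15.13 p [ 0.5718 -0.1273  0.1528] yaw 0.0312 w 0.0518 F [ 0.2 -0.9 -1. ] -> shift [ 0.0077 -0.046   0.0648] roll -0.0018 rows 1.9
```

Emit:
send_rows(increments=[[0.103,0,-0.014,0.02,0],[0.103,0,-0.028,0.04,0],[0.103,0.002,-0.04,0.056,0],[0.103,0.004,-0.046,0.065,0],[0.103,0.004,-0.046,0.065,0]])

```text
time: 15.55
tool_pos: [0.5274, -0.1942, 0.1479]
ee_rot: [-0.206, 1.57, -1.749]
wrist_force: [-0.0, -0.0, -1.6]
width: 0.0518
```

Emit:
send_rows(increments=[[0.103,0,0,0,0],[0.103,0,0,0,0]])

```text
time: 15.72
tool_pos: [0.5291, -0.1918, 0.1478]
ee_rot: [2.211, 1.57, 0.672]
wrist_force: [-0.3, -0.6, -0.7]
width: 0.0521
```

```bash
python3 -c "
from h import *
go(.5278,-.1935,.145,.033)
s=robot.snapshot('wrist');zoom(s,160,150,360,300,4,'w10.png')
p=robot.get_obs()['tool_pos']
f=lambda q:((q-[160,150])*4+2).round(0).tolist()
P=np.array([.5278,-.1935,.09]);S=p+[0,0,.04]
for nm,C,r in (('post',P,.011),('postcyl',P-[0,0,.012],.017),('collar',P*[1,1,0]+[0,0,.038],.03),('sltop',S,.026),('sltopbore',S,.021),('slbotbore',S-[0,0,.07],.021)):
  print(nm,[f(proj(s,C+[a*r,b*r,0])) for a,b in((0,0),(-1,0),(1,0),(0,-1),(0,1))])
s=robot.snapshot('scene');zoom(s,200,150,320,270,5,'s10.png')
"
```

```text
t 15.72 p [ 0.5291 -0.1918  0.1478] yaw 0.0318 w 0.0521 F [-0.3 -0.6 -0.7] -> shift [ 0.0028 -0.0014  0.0017] roll -0.0012 rows 0.1
post [[394.0, 234.0], [337.0, 232.0], [450.0, 235.0], [392.0, 287.0], [395.0, 179.0]]
postcyl [[394.0, 218.0], [311.0, 215.0], [477.0, 220.0], [391.0, 297.0], [396.0, 136.0]]
collar [[395.0, 174.0], [267.0, 170.0], [521.0, 178.0], [391.0, 295.0], [399.0, 47.0]]
sltop [[402.0, 442.0], [185.0, 435.0], [619.0, 448.0], [396.0, 635.0], [410.0, 232.0]]
sltopbore [[402.0, 442.0], [227.0, 437.0], [578.0, 447.0], [397.0, 599.0], [408.0, 274.0]]
slbotbore [[401.0, 267.0], [281.0, 263.0], [522.0, 270.0], [398.0, 380.0], [405.0, 149.0]]
```

View pics/w10.png

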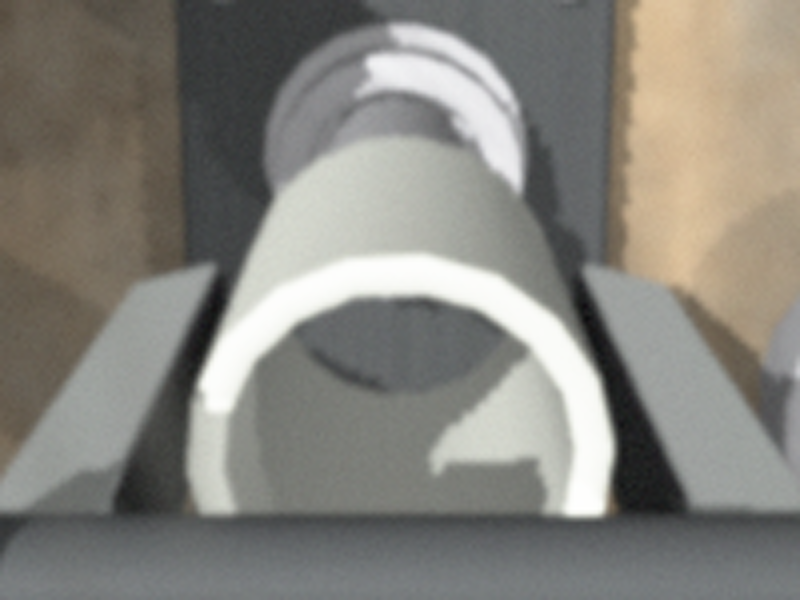

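View pics/s10.png

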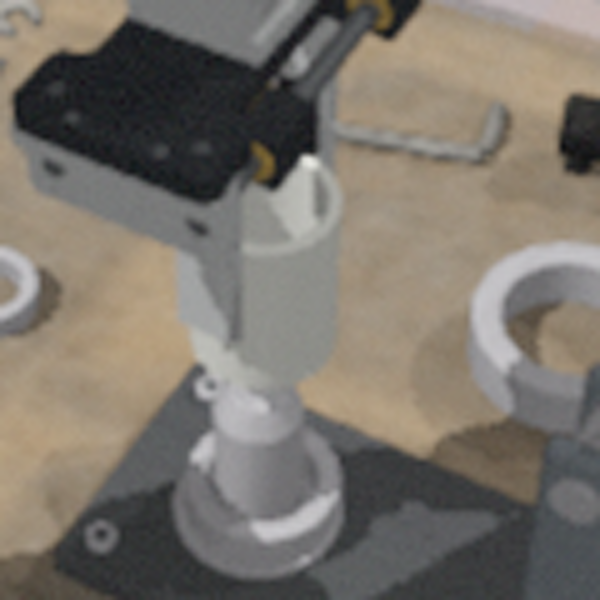

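```bash
python3 -c "
from h import *
s=robot.snapshot('wrist');p=robot.get_obs()['tool_pos'];print(p)
g=lambda u,v:((u-2)/4+160,(v-2)/4+150)
print('bot bore -y edge',ray(s,*g(400,392),p[2]-.03)+[0,.021,0])
print('top outer +y edge',ray(s,*g(403,253),p[2]+.04)-[0,.026,0])
print('top bore +y edge',ray(s,*g(403,297),p[2]+.04)-[0,.021,0])
print('collar top +y edge',ray(s,*g(398,50),.038)-[0,.03,0],'seat edges x',ray(s,*g(265,150),.03),ray(s,*g(525,150),.03))
zoom(s,200,150,320,240,6.6,'w11.png')
"
```

```text
[ 0.52912203 -0.19160391  0.14757702]
bot bore -y edge [ 0.52978173 -0.19367796  0.11757702]
top outer +y edge [ 0.52859323 -0.19389089  0.18757702]
top bore +y edge [ 0.52876831 -0.19421986  0.18757702]
collar top +y edge [ 0.52770896 -0.1940137   0.038     ] seat edges x [ 0.49641137 -0.19031804  0.03      ] [ 0.55915515 -0.18829509  0.03      ]
```

View pics/w11.png

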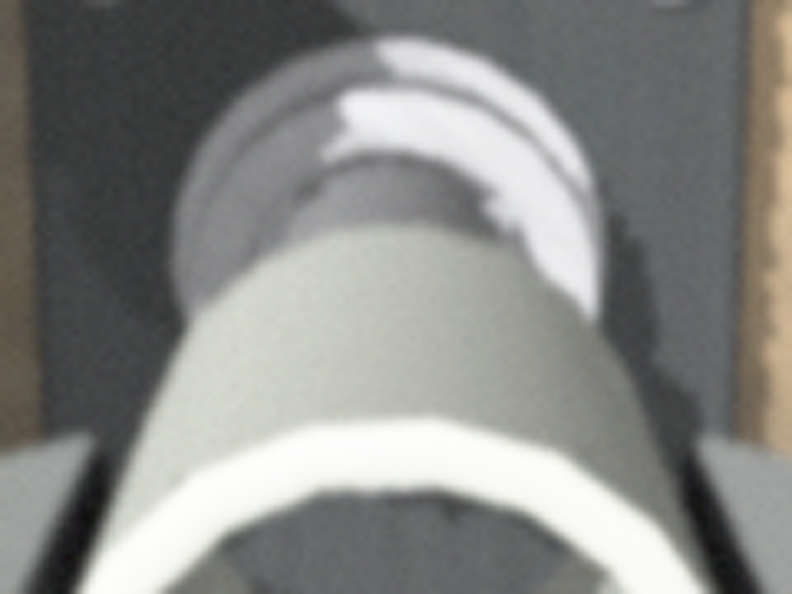

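Emit:
send_rows(increments=[[0.103,0.006,-0.001,0,0],[0.103,0.013,-0.001,0,0],[0.103,0.018,-0.001,0,0],[0.103,0.023,-0.001,0,0],[0.103,0.028,-0.001,0,0]])

```text
time: 16.28
tool_pos: [0.5272, -0.1924, 0.1185]
ee_rot: [-2.163, 1.57, 2.58]
wrist_force: [-0.5, 0.7, -2.2]
width: 0.0521
```

Emit:
send_rows(increments=[[0.103,0.003,0,0,0],[0.103,0.006,0,0,0],[0.103,0.009,0,0,0],[0.103,0.012,0,0,0],[0.103,0.016,0,0,0]])

```text
time: 16.7
tool_pos: [0.5277, -0.1928, 0.1037]
ee_rot: [1.243, 1.57, -0.297]
wrist_force: [0.6, 1.0, -1.3]
width: 0.052
```

```bash
python3 -c "
from h import *
s=robot.snapshot('scene');zoom(s,200,150,320,270,5,'s12.png')
s=robot.snapshot('wrist');zoom(s,160,150,360,300,4,'w12.png')
go(.528,-.1915,.068,.033)"
```

```text
t 16.8 p [ 0.5271 -0.1924  0.1027] yaw 0.0309 w 0.052 F [-0.3  0.3 -2. ] -> shift [ 0.0347  0.001  -0.0009] roll -0.0021 rows 0.8
```

View pics/s12.png

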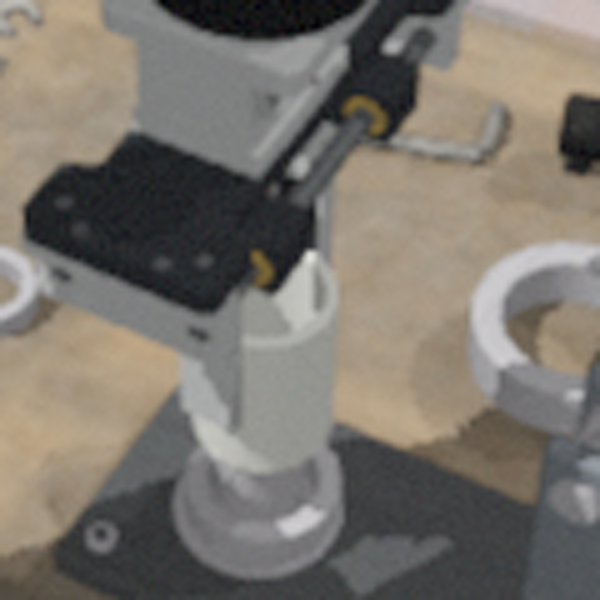

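View pics/w12.png

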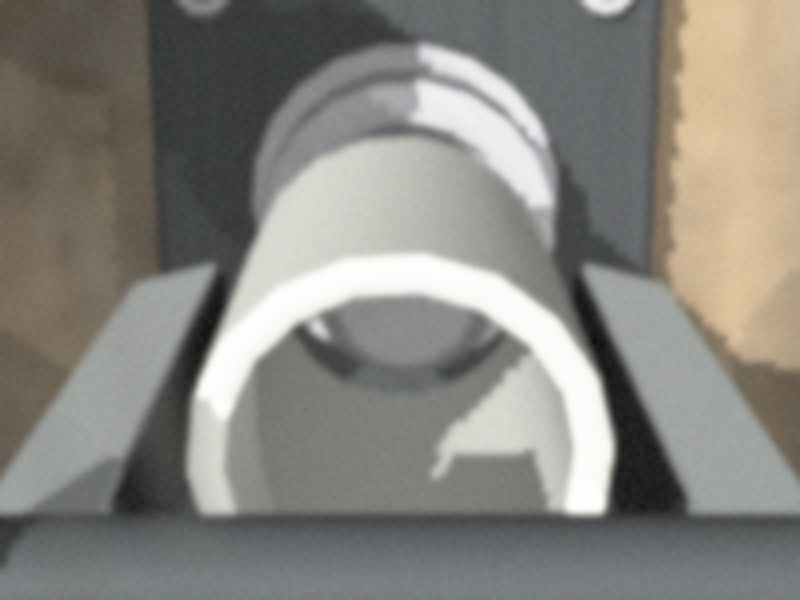

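The post top is inside the bore and centred; the wrist force is still only the sleeve's weight. I continue down.

Emit:
send_rows(increments=[[0.103,0.005,0.0005,-0.0005,0],[0.103,0.01,0.0005,-0.0005,0],[0.103,0.015,0.0005,-0.0005,0],[0.103,0.02,0.0005,-0.0005,0],[0.103,0.024,0.0005,-0.0005,0]])

```text
time: 17.22
tool_pos: [0.5276, -0.1919, 0.0786]
ee_rot: [-2.184, 1.57, 2.56]
wrist_force: [0.7, 0.8, -1.2]
width: 0.052
```

Emit:
send_rows(increments=[[0.103,0.002,0,0,0],[0.103,0.004,0,0,0],[0.103,0.006,0,0,0],[0.103,0.007,0,0,0]])

```text
time: 17.55
tool_pos: [0.528, -0.1921, 0.0723]
ee_rot: [3.131, 1.571, 1.592]
wrist_force: [0.8, -0.5, -0.7]
width: 0.052
```

Emit:
send_rows(increments=[[0.103,0.0007,0,0,0],[0.103,0.0014,0,0,0]])

```text
time: 17.72
tool_pos: [0.5281, -0.1921, 0.0713]
ee_rot: [1.358, 1.57, -0.182]
wrist_force: [-0.3, -0.0, -1.7]
width: 0.0523
```

Emit:
send_rows(increments=[[0.103,0.0007,0,0,0],[0.103,0.0015,0,0,0],[0.103,0.0015,0,0,0]])

```text
time: 17.97
tool_pos: [0.5279, -0.1921, 0.0695]
ee_rot: [-2.587, 1.571, 2.157]
wrist_force: [-0.2, 0.3, -1.5]
width: 0.0521
```

Emit:
send_rows(increments=[[0.103,0.0005,0,0,0],[0.103,0.001,0,0,0],[0.103,0.001,0,0,0]])

```text
time: 18.22
tool_pos: [0.5279, -0.1921, 0.0685]
ee_rot: [-2.645, 1.571, 2.098]
wrist_force: [0.7, -0.5, -0.6]
width: 0.0521
```

Emit:
send_rows(increments=[[0.103,0.0005,0,0,0],[0.103,0.001,0,0,0],[0.103,0.001,0,0,0]])

```text
time: 18.47
tool_pos: [0.5279, -0.1921, 0.0675]
ee_rot: [-3.104, 1.571, 1.639]
wrist_force: [0.2, -0.5, -0.9]
width: 0.0521
```

Emit:
send_rows(increments=[[0.103,0.0005,0,0,0],[0.103,0.001,0,0,0],[0.103,0.001,0,0,0]])

```text
time: 18.72
tool_pos: [0.528, -0.1921, 0.0674]
ee_rot: [1.077, 1.57, -0.463]
wrist_force: [-2.2, 1.2, 2.8]
width: 0.0522
```

```bash
python3 -c "
from h import *
s=robot.snapshot('scene');zoom(s,200,170,320,270,6,'s13.png')
go(.528,-.1915,.068,.033)"
```

```text
t 18.77 p [ 0.528  -0.1921  0.0675] yaw 0.031 w 0.0518 F [-2.5  1.7  3.6] -> shift [-0.0005 -0.     -0.0006] roll -0.002 rows 0.0
```

View pics/s13.png

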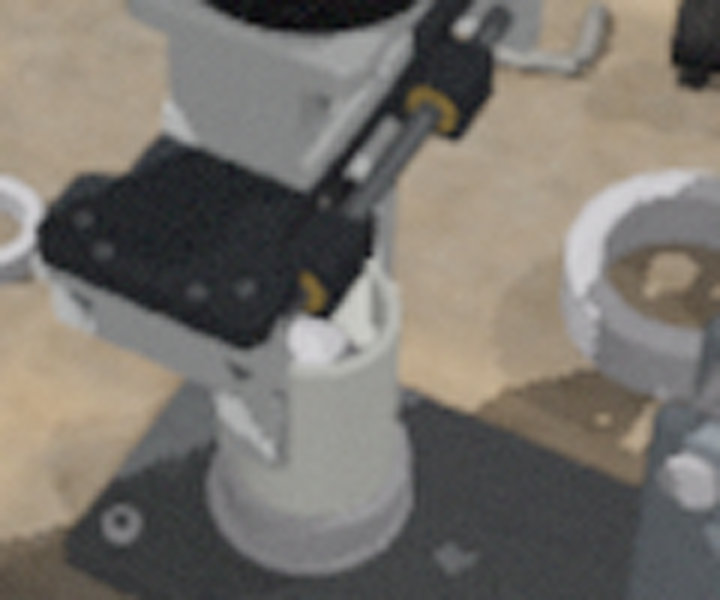

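The sleeve sits on the collar, with contact at about 4 N. I release, opening only a little at first.

Emit:
send_rows(increments=[[0.103,-0.001,0,0,0],[0.14,-0.001,0,0,0],[0.2,-0.001,0,0,0],[0.4,-0.001,0,0,0],[0.4,-0.001,0,0,0]])

```text
time: 19.18
tool_pos: [0.528, -0.1921, 0.0674]
ee_rot: [-2.825, 1.571, 1.918]
wrist_force: [-1.3, 0.1, -0.8]
width: 0.0649
```

Emit:
send_rows(increments=[[0.4,-0.01,0,0,0],[0.4,-0.03,0,0,0],[0.4,-0.06,0,0,0],[0.4,-0.1,0,0,0],[0.4,-0.14,0,0,0]])

```text
time: 19.6
tool_pos: [0.5273, -0.1918, 0.2089]
ee_rot: [-2.111, 1.569, 2.633]
wrist_force: [0.1, -0.4, -0.3]
width: 0.0657
```

```bash
python3 -c "
from h import *
s=robot.snapshot('scene');cv2.imwrite('pics/s14.png',s['image'][:,:,::-1]);zoom(s,200,120,420,320,3,'s14z.png')
s=robot.snapshot('top');zoom(s,230,150,470,310,3.3,'t14.png')
go(.47,-.43,.35,-1.54)"
```

```text
t 19.7 p [ 0.5315 -0.1938  0.2177] yaw 0.0311 w 0.0657 F [0.2 0.2 0.8] -> shift [-0.1315 -0.0668  0.2352] roll 1.5711 rows 12.6
```

View pics/s14z.png

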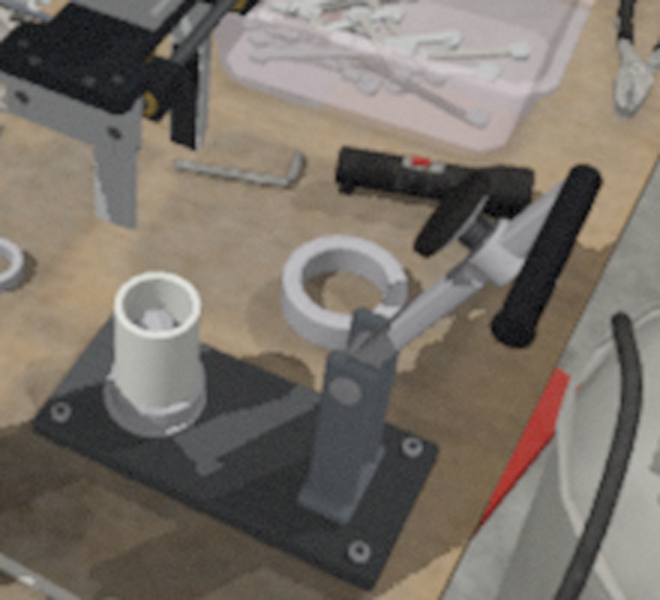

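View pics/t14.png

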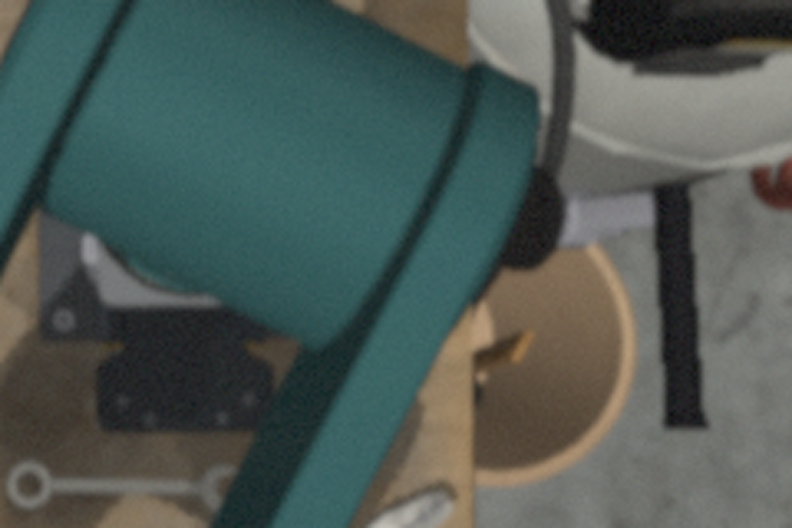

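```bash
python3 -c "
from h import *
s=robot.snapshot('top');c=robot.snapshot('scene')
def R(s,u,v):
    T=s['world_from_camera'];d=T[:3,:3]@np.linalg.solve(s['intrinsics'],[u,v,1]);return T[:3,3],d/np.linalg.norm(d)
o1,d1=R(s,435.8,242.7);o2,d2=R(c,383.2,205)
A=np.array([d1,-d2]).T;t=np.linalg.lstsq(A,o2-o1,rcond=None)[0]
print('tri',o1+t[0]*d1,o2+t[1]*d2)
ex=np.array([.034,-.9994,0]);ey=np.array([.9994,.034,0]);O=np.array([.5278,-.1935,0])
for q in (1.9,2.0,2.1,2.2,2.3,2.4):
    P=O+ex*(.13-.19*np.cos(q))+ey*-.055+[0,0,.135+.19*np.sin(q)]
    print(q,P.round(4),proj(s,P).round(1),proj(c,P).round(1))
"
```

```text
tri [ 0.4933015  -0.40739126  0.30597711] [ 0.49266627 -0.4062671   0.30549283]
1.9 [ 0.4793 -0.3867  0.3148] [423.7 252.6] [366.1 200.7]
2.0 [ 0.4799 -0.4043  0.3078] [434.4 252.4] [378.6 209.6]
2.1 [ 0.4805 -0.4212  0.299 ] [443.7 252.2] [390.2 219.3]
2.2 [ 0.4811 -0.437   0.2886] [451.6 252. ] [400.7 229.4]
2.3 [ 0.4816 -0.4518  0.2767] [458.  251.8] [409.9 239.9]
2.4 [ 0.482  -0.4653  0.2633] [462.9 251.6] [417.8 250.5]
```

Emit:
send_rows(increments=[[0.4,-0.035,0,0,0.124],[0.4,-0.07,0,0,0.248],[0.4,-0.105,-0.01,0,0.372],[0.4,-0.14,-0.02,0.005,0.496],[0.4,-0.165,-0.03,0.03,0.62]])

```text
time: 20.22
tool_pos: [0.4987, -0.2206, 0.3749]
ee_rot: [2.898, 1.569, 0.737]
wrist_force: [1.1, -0.8, 0.2]
width: 0.0653
```

```bash
python3 -c "
from h import *
go(.48,-.4065,.38,-1.54)"
```

```text
t 20.22 p [ 0.4987 -0.2206  0.3749] yaw -0.5903 w 0.0653 F [ 1.1 -0.8  0.2] -> shift [-0.0053  0.088   0.1648] roll 0.9497 rows 7.6
```

Emit:
send_rows(increments=[[0.2,-0.003,0.011,0.02,0.12],[0.2,-0.006,0.022,0.041,0.24],[0.2,-0.006,0.033,0.062,0.36],[0,-0.006,0.044,0.083,0.48],[0,-0.006,0.055,0.103,0.6]])

```text
time: 20.63
tool_pos: [0.4869, -0.3403, 0.3762]
ee_rot: [-1.096, 1.566, 2.422]
wrist_force: [1.1, -0.0, 0.3]
width: 0.0479
```

```bash
python3 -c "
from h import *
go(.48,-.4065,.36,-1.54)"
```

```text
t 20.63 p [ 0.4869 -0.3403  0.3762] yaw -1.1952 w 0.0479 F [ 1.1 -0.   0.3] -> shift [0.016  0.0592 0.0307] roll 0.3448 rows 2.8
```

Emit:
send_rows(increments=[[0,0,0.02,0.01,0.12],[0,0,0.04,0.02,0.24],[0,0.003,0.059,0.031,0.345],[0,0.006,0.059,0.031,0.345],[0,0.01,0.059,0.031,0.345]])

```text
time: 21.05
tool_pos: [0.4802, -0.4063, 0.3653]
ee_rot: [-0.897, 1.565, 2.281]
wrist_force: [0.4, 0.7, 0.6]
width: 0.0469
```

Emit:
send_rows(increments=[[0,0,0,0,0]])

```text
time: 21.13
tool_pos: [0.4805, -0.4048, 0.3659]
ee_rot: [-0.937, 1.566, 2.243]
wrist_force: [-0.2, 0.1, -0.6]
width: 0.0471
```

```bash
python3 -c "
from h import *
go(.48,-.4065,.288,-1.54)
s=robot.snapshot('wrist');cv2.imwrite('pics/w15.png',s['image'][:,:,::-1])
for P in ([.48,-.4065,.307],[.43,-.4065,.307],[.53,-.4065,.307]):print(proj(s,P))"
```

```text
t 21.13 p [ 0.4805 -0.4048  0.3659] yaw -1.5325 w 0.0471 F [-0.2  0.1 -0.6] -> shift [0.0779 0.002  0.0003] roll 0.0075 rows 1.9
[262.06536957 205.46012268]
[259.63689601 264.0583582 ]
[264.73179264 141.12024714]
```

View pics/w15.png

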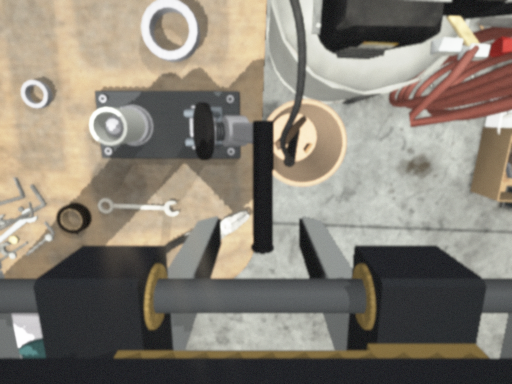

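The bar shows at column 262 and rows 123 to 251 in the wrist view, as predicted. I go down onto it.

Emit:
send_rows(increments=[[0,0.02,0.0015,0,0.007],[0,0.045,0.0015,0,0.007],[0,0.07,0.0015,0,0.007],[0,0.078,0.0015,0,0.007],[-0.4,0.078,0.0015,0,0.007]])

```text
time: 21.6
tool_pos: [0.4802, -0.4051, 0.2877]
ee_rot: [-0.865, 1.565, 2.308]
wrist_force: [0.3, -0.0, 0.3]
width: 0.0435
```

Emit:
send_rows(increments=[[-0.6,0,0,0,0],[-0.6,0,0,0,0],[-0.6,0,0,0,0],[-0.6,0,0,0,0]])

```text
time: 21.93
tool_pos: [0.4811, -0.4074, 0.2926]
ee_rot: [2.349, 1.567, -0.762]
wrist_force: [0.2, 0.1, 0.4]
width: 0.0198
```

```bash
python3 -c "
from h import *
go(.48,-.4065,.288,-1.54)
s=robot.snapshot('wrist');cv2.imwrite('pics/w16.png',s['image'][:,:,::-1])"
```

```text
t 21.93 p [ 0.4811 -0.4074  0.2926] yaw -1.5409 w 0.0198 F [0.2 0.1 0.4] -> shift [ 0.0046 -0.0009  0.0011] roll -0.0009 rows 0.1
```

View pics/w16.png

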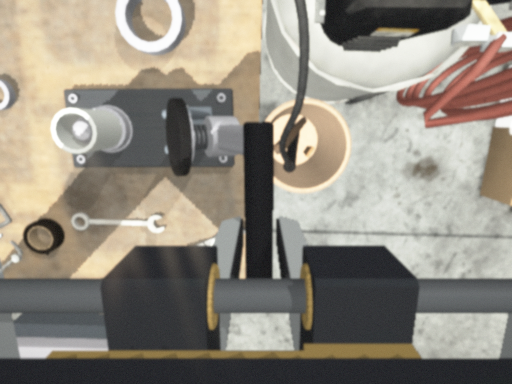

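Emit:
send_rows(increments=[[-0.6,0.003,0,0,0],[-0.68,0.003,0,0,0],[-0.68,0.003,0,0,0],[-0.68,0.003,0,0,0],[-0.68,0.003,0,0,0]])

```text
time: 22.4
tool_pos: [0.4807, -0.4069, 0.2874]
ee_rot: [-1.297, 1.57, 1.874]
wrist_force: [0.4, 0.7, -0.5]
width: 0.0153
```

```bash
python3 -c "
from h import *
go(.48,-.4065,.288,-1.54)
p=robot.get_obs()['tool_pos']
O=np.array([.5278,-.1935,0]);ex=np.array([.034,-.9994,0])
jx=(p-O)@ex;z=p[2]+.0188
print(jx,z,'r',np.hypot(jx-.13,z-.135),'q',np.arctan2(z-.135,.13-jx))
q0=np.arctan2(z-.135,.13-jx);r=.19
a0=np.array([.13-r*np.cos(q0),.135+r*np.sin(q0)])
for k in range(0,40):
    q=q0-k*.055
    a=np.array([.13-r*np.cos(q),.135+r*np.sin(q)])-a0
    print(k,round(q,3),'tx(down)',round(-a[1],4),'ty(jx)',round(a[0],4),end=' | ')
    if k%2: print()
    if q<-.02: break
"
```

```text
t 22.4 p [ 0.4807 -0.4069  0.2874] yaw -1.5409 w 0.0153 F [ 0.4  0.7 -0.5] -> shift [-0.0006 -0.0004  0.0007] roll -0.0009 rows 0.0
0.2116678114451623 0.3062058484188762 r 0.18968677855630792 q 2.0158876933340495
0 2.016 tx(down) -0.0 ty(jx) 0.0 | 1 1.961 tx(down) -0.0042 ty(jx) -0.0096 | 
2 1.906 tx(down) -0.0079 ty(jx) -0.0193 | 3 1.851 tx(down) -0.0111 ty(jx) -0.0293 | 
4 1.796 tx(down) -0.0137 ty(jx) -0.0394 | 5 1.741 tx(down) -0.0158 ty(jx) -0.0496 | 
6 1.686 tx(down) -0.0173 ty(jx) -0.06 | 7 1.631 tx(down) -0.0182 ty(jx) -0.0704 | 
8 1.576 tx(down) -0.0185 ty(jx) -0.0808 | 9 1.521 tx(down) -0.0183 ty(jx) -0.0913 | 
10 1.466 tx(down) -0.0175 ty(jx) -0.1017 | 11 1.411 tx(down) -0.0161 ty(jx) -0.1121 | 
12 1.356 tx(down) -0.0141 ty(jx) -0.1223 | 13 1.301 tx(down) -0.0116 ty(jx) -0.1325 | 
14 1.246 tx(down) -0.0086 ty(jx) -0.1425 | 15 1.191 tx(down) -0.005 ty(jx) -0.1523 | 
16 1.136 tx(down) -0.0008 ty(jx) -0.1619 | 17 1.081 tx(down) 0.0038 ty(jx) -0.1712 | 
18 1.026 tx(down) 0.009 ty(jx) -0.1803 | 19 0.971 tx(down) 0.0147 ty(jx) -0.1891 | 
20 0.916 tx(down) 0.0208 ty(jx) -0.1975 | 21 0.861 tx(down) 0.0274 ty(jx) -0.2056 | 
22 0.806 tx(down) 0.0344 ty(jx) -0.2134 | 23 0.751 tx(down) 0.0419 ty(jx) -0.2207 | 
24 0.696 tx(down) 0.0497 ty(jx) -0.2276 | 25 0.641 tx(down) 0.0579 ty(jx) -0.2341 | 
26 0.586 tx(down) 0.0664 ty(jx) -0.2401 | 27 0.531 tx(down) 0.0753 ty(jx) -0.2457 | 
28 0.476 tx(down) 0.0844 ty(jx) -0.2507 | 29 0.421 tx(down) 0.0939 ty(jx) -0.2552 | 
30 0.366 tx(down) 0.1035 ty(jx) -0.2592 | 31 0.311 tx(down) 0.1134 ty(jx) -0.2627 | 
32 0.256 tx(down) 0.1234 ty(jx) -0.2656 | 33 0.201 tx(down) 0.1336 ty(jx) -0.268 | 
34 0.146 tx(down) 0.1439 ty(jx) -0.2698 | 35 0.091 tx(down) 0.1542 ty(jx) -0.271 | 
36 0.036 tx(down) 0.1647 ty(jx) -0.2717 | 37 -0.019 tx(down) 0.1751 ty(jx) -0.2718 | 
38 -0.074 tx(down) 0.1856 ty(jx) -0.2713 |
```

Emit:
send_rows(increments=[[-0.68,-0.0042,-0.0096,0,0],[-0.68,-0.0079,-0.0193,0,0],[-0.68,-0.0111,-0.0293,0,0],[-0.68,-0.0137,-0.0394,0,0],[-0.68,-0.0158,-0.0496,0,0]])

```text
time: 22.82
tool_pos: [0.479, -0.3574, 0.3051]
ee_rot: [1.951, 1.567, -1.161]
wrist_force: [-0.9, -5.0, 4.6]
width: 0.0159
```

Emit:
send_rows(increments=[[-0.68,-0.0015,-0.0104,0,0],[-0.68,-0.0024,-0.0208,0,0],[-0.68,-0.0027,-0.0312,0,0],[-0.68,-0.0025,-0.0417,0,0],[-0.68,-0.0017,-0.0521,0,0]])

```text
time: 23.23
tool_pos: [0.4774, -0.304, 0.3051]
ee_rot: [-0.942, 1.57, 2.23]
wrist_force: [-0.2, -3.3, 3.8]
width: 0.0157
```

```bash
cat >>h.py <<'E'
def arc(n=5,st=.055,q0=None):
    o=robot.get_obs();p=o['tool_pos']
    O=np.array([.5278,-.1935,0]);ex=np.array([.034,-.9994,0])
    jx=(p-O)@ex;z=p[2]+.0188
    q=np.arctan2(z-.135,.13-jx);print('t',o['time'],'r',np.hypot(jx-.13,z-.135).round(4),'q',q.round(4),'F',np.round(o['wrist_force'],1),'w',o['width'],'jy',(p-O)@np.array([.9994,.034,0]))
E
python3 -c "
from h import *
arc()
s=robot.snapshot('wrist');cv2.imwrite('pics/w17.png',s['image'][:,:,::-1])"
```

```text
t 23.2333 r 0.1901 q 1.4585 F [-0.2 -3.3  3.8] w 0.015670132359206456 jy -0.05412704672530291
```

View pics/w17.png

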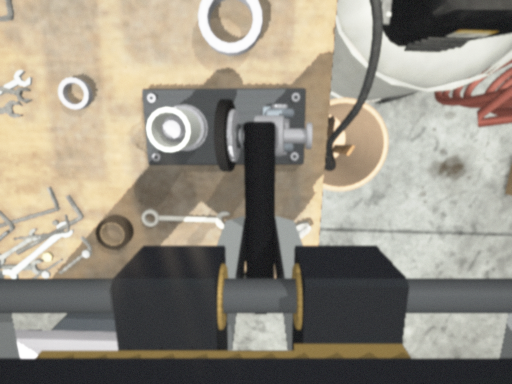

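Emit:
send_rows(increments=[[-0.68,0.0014,-0.0104,0,0],[-0.68,0.0034,-0.0206,0,0],[-0.68,0.0059,-0.0308,0,0],[-0.68,0.0089,-0.0408,0,0],[-0.68,0.0125,-0.0506,0,0]])

```text
time: 23.7
tool_pos: [0.4762, -0.2536, 0.2918]
ee_rot: [-1.212, 1.57, 1.959]
wrist_force: [1.1, -3.6, 2.5]
width: 0.0152
```

Emit:
send_rows(increments=[[-0.68,0.0042,-0.0096,0,0],[-0.68,0.0088,-0.0189,0,0],[-0.68,0.014,-0.028,0,0],[-0.68,0.0197,-0.0368,0,0],[-0.68,0.0258,-0.0452,0,0]])

```text
time: 24.12
tool_pos: [0.4749, -0.2086, 0.2662]
ee_rot: [-2.495, 1.57, 0.677]
wrist_force: [0.6, -3.2, 1.8]
width: 0.0156
```

```bash
python3 -c "
from h import *
arc()
s=robot.snapshot('wrist');cv2.imwrite('pics/w18.png',s['image'][:,:,::-1])"
```

```text
t 24.1167 r 0.1901 q 0.9095 F [ 0.6 -3.2  1.8] w 0.015564537045864624 jy -0.05339072968596175
```

View pics/w18.png

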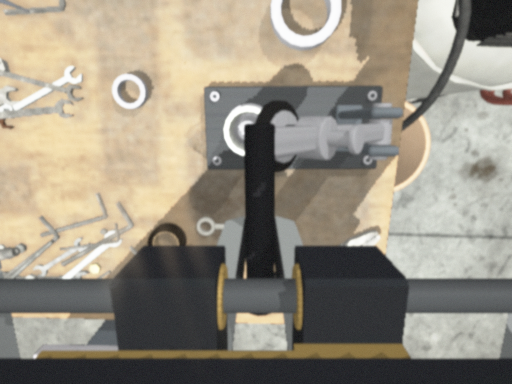

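Emit:
send_rows(increments=[[-0.68,0.0066,-0.0081,0,0],[-0.68,0.0136,-0.0159,0,0],[-0.68,0.0211,-0.0232,0,0],[-0.68,0.0289,-0.0301,0,0],[-0.68,0.0371,-0.0366,0,0]])

```text
time: 24.58
tool_pos: [0.4737, -0.1724, 0.2288]
ee_rot: [2.444, 1.571, -0.667]
wrist_force: [1.3, -3.3, 1.0]
width: 0.0154
```

Emit:
send_rows(increments=[[-0.68,0.0085,-0.006,0,0],[-0.68,0.0174,-0.0116,0,0],[-0.68,0.0265,-0.0166,0,0],[-0.68,0.036,-0.0211,0,0],[-0.68,0.0456,-0.0251,0,0]])

```text
time: 25.0
tool_pos: [0.4729, -0.1475, 0.1832]
ee_rot: [0.931, 1.571, -2.18]
wrist_force: [0.3, -2.7, 2.0]
width: 0.0154
```

```bash
python3 -c "
from h import *
arc()
s=robot.snapshot('scene');zoom(s,180,120,380,300,4,'s19.png')"
```

```text
t 25.0 r 0.19 q 0.3603 F [ 0.3 -2.7  2. ] w 0.015418284078153002 jy -0.053319213795069896
```

View pics/s19.png

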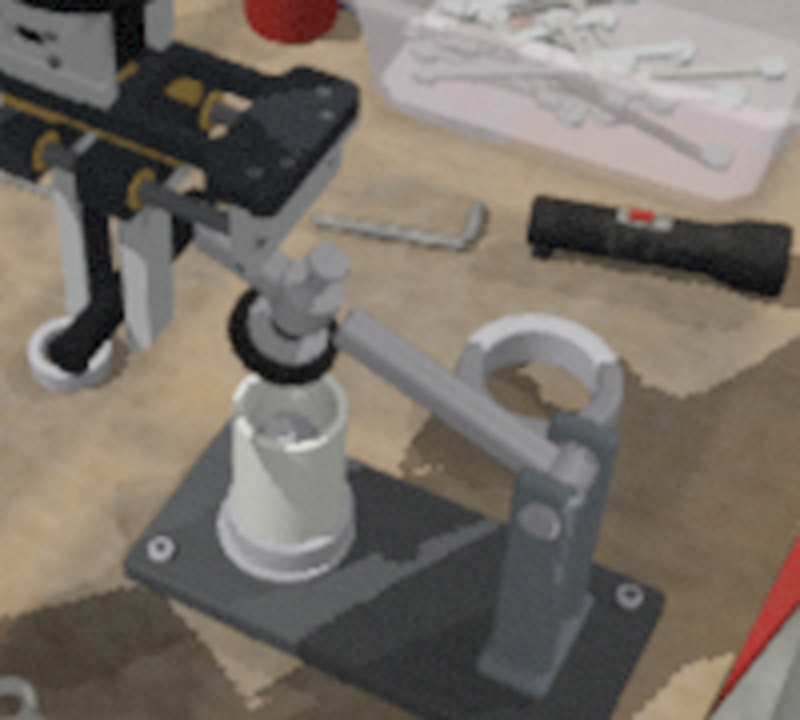

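Emit:
send_rows(increments=[[-0.68,0.0099,-0.0035,0,0],[-0.68,0.0199,-0.0064,0,0],[-0.68,0.028,-0.0084,0,0],[-0.68,0.035,-0.0098,0,0],[-0.68,0.0404,-0.0106,0,0]])

```text
time: 25.47
tool_pos: [0.4726, -0.1372, 0.1428]
ee_rot: [-0.468, 1.57, 2.703]
wrist_force: [1.5, -3.1, 1.7]
width: 0.0154
```

```bash
python3 -c "
from h import *
arc()"
```

```text
t 25.4667 r 0.19 q 0.1404 F [ 1.5 -3.1  1.7] w 0.01543057806620566 jy -0.05327581080117462
```

Emit:
send_rows(increments=[[-0.68,0.004,-0.0005,0,0],[-0.68,0.008,-0.0009,0,0],[-0.68,0.0115,-0.0012,0,0],[-0.68,0.014,-0.0014,0,0],[-0.68,0.016,-0.0015,0,0]])

```text
time: 25.88
tool_pos: [0.4726, -0.1357, 0.1275]
ee_rot: [-1.389, 1.57, 1.782]
wrist_force: [1.5, -1.8, 1.9]
width: 0.0153
```

Emit:
send_rows(increments=[[-0.68,0.0018,0,0,0],[-0.68,0.0036,0,0,0],[-0.68,0.0054,0,0,0],[-0.68,0.0072,0,0,0],[-0.68,0.0085,0,0,0]])

```text
time: 26.3
tool_pos: [0.4725, -0.1353, 0.1192]
ee_rot: [-1.579, 1.57, 1.593]
wrist_force: [0.2, 1.1, 3.9]
width: 0.0154
```

```bash
python3 -c "
from h import *
arc()
s=robot.snapshot('scene');zoom(s,180,120,340,300,4,'s20.png')"
```

```text
t 26.3 r 0.1901 q 0.0158 F [0.2 1.1 3.9] w 0.01542377399566181 jy -0.05323920188303086
```

View pics/s20.png

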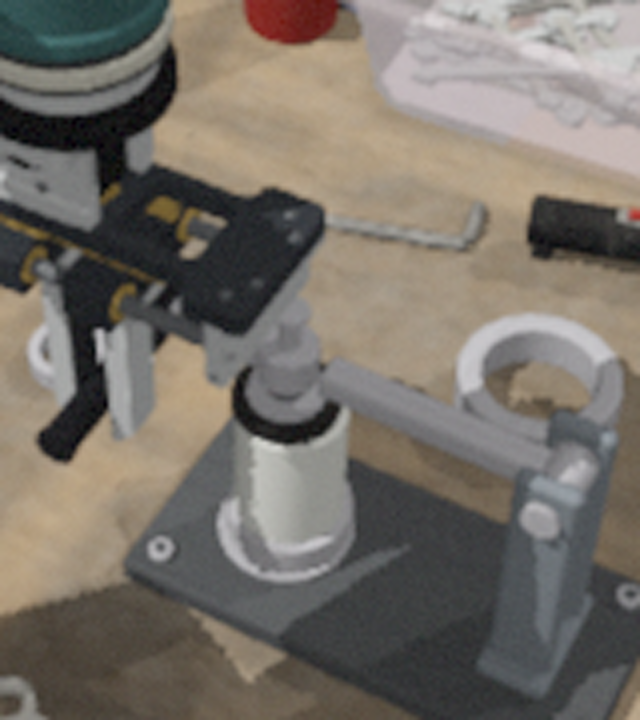

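Emit:
send_rows(increments=[[-0.68,0.0015,0,0,0],[-0.68,0.003,0,0,0],[-0.68,0.003,0,0,0]])

```text
time: 26.6
tool_pos: [0.4726, -0.1353, 0.116]
ee_rot: [-1.52, 1.57, 1.652]
wrist_force: [0.4, 2.9, 3.5]
width: 0.0153
```

```bash
python3 -c "
from h import *
arc()
s=robot.snapshot('wrist');cv2.imwrite('pics/w21.png',s['image'][:,:,::-1])"
```

```text
t 26.6 r 0.1901 q -0.0008 F [0.4 2.9 3.5] w 0.015308332590294817 jy -0.053229382503392694
```

View pics/w21.png

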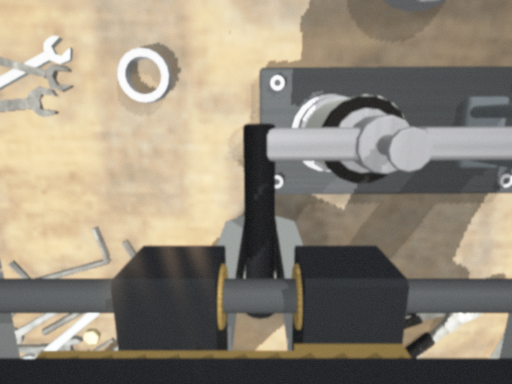

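The arm is level (q ≈ 0). I release and withdraw upward.

Emit:
send_rows(increments=[[-0.6,0,0,0,0],[-0.4,0,0,0,0],[-0.3,0,0,0,0],[-0.3,0,0,0,0],[-0.3,-0.005,0,0,0]])

```text
time: 27.07
tool_pos: [0.4717, -0.1357, 0.1199]
ee_rot: [-0.362, 1.568, 2.809]
wrist_force: [0.7, -0.9, -1.3]
width: 0.0327
```

Emit:
send_rows(increments=[[-0.3,-0.015,0,0,0],[-0.3,-0.035,0,0,0],[-0.3,-0.07,0,0,0],[-0.3,-0.105,0,0,0],[-0.3,-0.14,0,0,0]])

```text
time: 27.48
tool_pos: [0.4722, -0.1358, 0.2627]
ee_rot: [-0.331, 1.57, 2.84]
wrist_force: [0.1, 0.3, -0.4]
width: 0.0328
```

Emit:
send_rows(increments=[[-0.3,0,-0.03,0.02,0],[-0.3,0,-0.06,0.04,0],[-0.3,0,-0.09,0.06,0],[-0.3,0,-0.12,0.08,0],[-0.3,0,-0.15,0.1,0]])

```text
time: 27.9
tool_pos: [0.367, 0.012, 0.2616]
ee_rot: [-3.063, 1.57, 0.107]
wrist_force: [1.2, 1.4, 0.6]
width: 0.0331
```

Emit:
send_rows(increments=[[-0.3,0,-0.03,0,0],[-0.3,0,-0.06,0,0],[-0.3,0,-0.09,0,0],[-0.3,0,-0.12,0,0],[-0.3,0,-0.12,0,0]])

```text
time: 28.32
tool_pos: [0.3638, 0.135, 0.2616]
ee_rot: [-1.718, 1.568, 1.46]
wrist_force: [-0.4, 0.2, 0.4]
width: 0.0325
```

```bash
python3 -c "
from h import *
go(.4,.1,.3)
c=robot.snapshot('scene');zoom(c,180,150,360,310,4.4,'s22.png')
s=robot.snapshot('top');zoom(s,220,150,400,300,4.4,'t22.png')
O=np.array([.5278,-.1935,0]);ex=np.array([.034,-.9994,0]);ey=np.array([.9994,.034,0])
f=lambda q:((q-[180,150])*4.4+2).round(0).tolist()
g=lambda q:((q-[220,150])*4.4+2).round(0).tolist()
for q in (-.05,-.02,0,.02,.05):
  print(q,[f(proj(c,O+ex*(.13-.19*np.cos(q))+ey*y+[0,0,.135+.19*np.sin(q)])) for y in (-.09,-.055)],'top',[g(proj(s,O+ex*(.13-.19*np.cos(q))+ey*y+[0,0,.135+.19*np.sin(q)])) for y in (-.09,-.055)])
print('sleeve top',f(proj(c,O+[0,0,.108])),[f(proj(c,O+[0,0,.108]+.026*a)) for a in (ex,-ex,ey,-ey)])
"
```

```text
t 28.32 p [0.3638 0.135  0.2616] yaw -1.5341 w 0.0325 F [-0.4  0.2  0.4] -> shift [-0.0385  0.0362 -0.0349] roll 0.0 rows 1.5
-0.05 [[68.0, 384.0], [118.0, 323.0]] top [[96.0, 547.0], [95.0, 459.0]]
-0.02 [[66.0, 375.0], [116.0, 313.0]] top [[96.0, 548.0], [95.0, 459.0]]
0 [[65.0, 368.0], [115.0, 307.0]] top [[95.0, 549.0], [95.0, 459.0]]
0.02 [[64.0, 362.0], [115.0, 301.0]] top [[95.0, 549.0], [95.0, 459.0]]
0.05 [[63.0, 353.0], [114.0, 291.0]] top [[96.0, 550.0], [95.0, 459.0]]
sleeve top [318.0, 315.0] [[375.0, 340.0], [263.0, 292.0], [349.0, 273.0], [287.0, 359.0]]
```

View pics/s22.png

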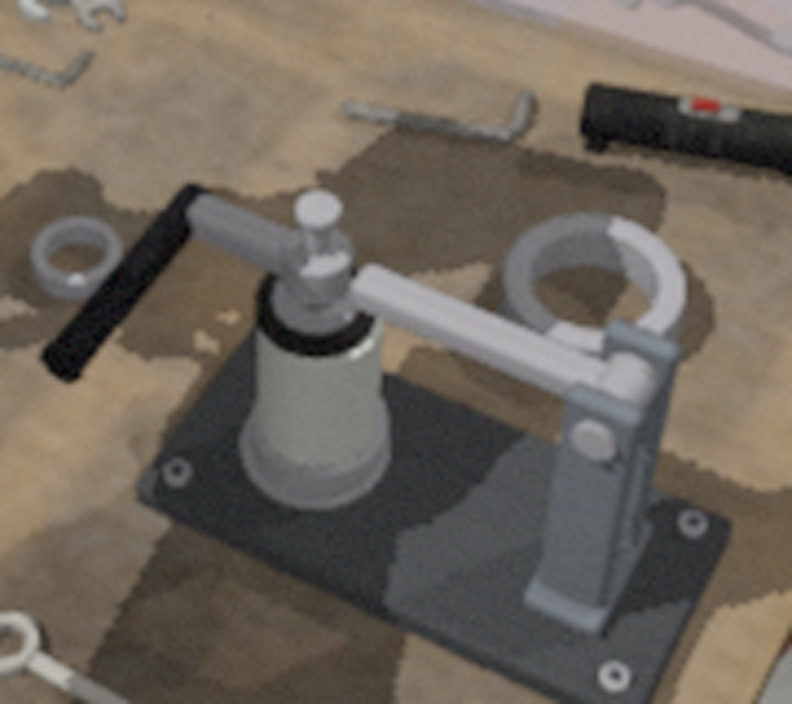

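View pics/t22.png

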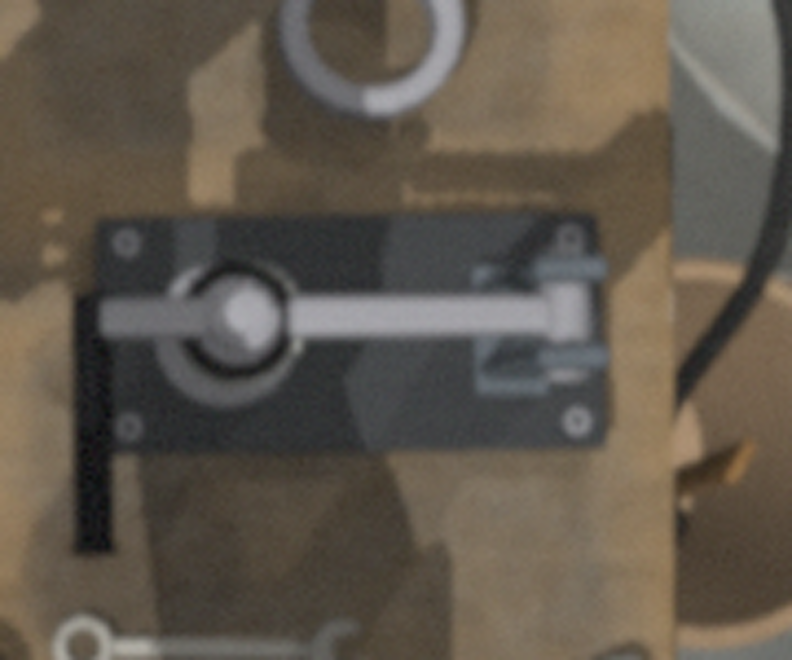

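The clamp is closed with the pad on the sleeve, and collar and sleeve look straight. I refine the arm angle from the bar's edges in the scene view.

```bash
python3 -c "
from h import *
c=robot.snapshot('scene');O=np.array([.5278,-.1935,0]);ex=np.array([.034,-.9994,0]);ey=np.array([.9994,.034,0])
hsv=cv2.cvtColor(c['image'],cv2.COLOR_RGB2HSV)
m=(hsv[...,2]<45).astype(np.uint8)*255
roi=np.zeros_like(m);roi[185:240,185:230]=m[185:240,185:230]
cs,_=cv2.findContours(roi,cv2.RETR_EXTERNAL,cv2.CHAIN_APPROX_NONE)
k=max(cs,key=cv2.contourArea);r=cv2.minAreaRect(k);print(r,cv2.contourArea(k))
(cx,cy)=r[0]
# y jig of bar from -.0 to -.1
def B(q,y): return proj(c,O+ex*(.13-.19*np.cos(q))+ey*y+[0,0,.135+.19*np.sin(q)])
for q in (-.05,-.02,0,.02,.04,.06):
  a,b=B(q,-.09),B(q,-.01);t=(cx-a[0])/(b[0]-a[0]);print(q,'row at cx',(a+t*(b-a))[1].round(2),'obs',round(cy,2))
# reference: screws & bracket rows predicted vs observed
for P in ([.4846,-.1492,.017],[.4913,-.355,.017]): print('screw proj',proj(c,P).round(1))
print('obs screws',(176/4.4+180,473/4.4+150),(614/4.4+180,676/4.4+150))
print('hinge axis end', proj(c,O+ex*.13+ey*-.025+[0,0,.135]).round(1),'obs pin',(592/4.4+180,440/4.4+150))
"
```

```text
((208.994140625, 213.92352294921875), (9.219545364379883, 52.82257080078125), 40.60129928588867) 351.5
-0.05 row at cx 219.6 obs 213.92
-0.02 row at cx 217.05 obs 213.92
0 row at cx 215.42 obs 213.92
0.02 row at cx 213.83 obs 213.92
0.04 row at cx 212.3 obs 213.92
0.06 row at cx 210.83 obs 213.92
screw proj [220.  257.7]
screw proj [319.7 304.8]
obs screws (220.0, 257.5) (319.5454545454545, 303.6363636363636)
hinge axis end [314.9 250.8] obs pin (314.5454545454545, 250.0)
```

```bash
python3 -c "
from bench import robot
print(robot.get_obs()['time'],robot.close_job())"
```

```text
the job is handed in; nothing more can be done
28.4667 None
```

The job is done and handed in at about 28.5 s of the 72 s allowed. The middle collar is down on its seat, the ceramic sleeve stands on it over the post, and the clamp arm is closed about level with its pad on the sleeve.

- **Collar:** I lowered it until it met the seat at the expected height, with 6.4 N of contact. The pictures show it flat, with the post through it.
- **Sleeve:** The gripper's full force of 30 N would have been too much. Before picking the sleeve up I tested lighter grips on the steel post, and an opening just under the part's size gave a much softer one. I estimate 6 N on the sleeve; the grip was never measured directly on it. The highest wrist force with the sleeve was about 4 N, as it met the collar.
- **Clamp arm:** I led the handle round with small forces, up to about 7 N, then let go and drew clear. The last pictures show the pad seated on the sleeve and the robot touching nothing.
- **Arm angle:** The two checks differ slightly. The tool position gave about 0.00 rad. The scene picture, taken after release, gave about 0.01 to 0.02 rad, within its calibration error. That puts the pad roughly 4 to 6 mm in, against 6 mm for half. I had no direct reading of the pad's travel.

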